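# Tip the lemons out of the bail-handled pail

### The arm

A 6-joint arm with a two-finger parallel gripper is mounted at the origin on a cart in front of the work surface, level with it; the furniture and walls round the work are solid. World frame = base frame: x ahead of the robot, y to its left, z up, the work surface at z = 0. Lengths are in m, angles in rad, forces in N, time in s.
With the tool pointing down it reaches from about 0.425 to 0.95 m from the base axis. Payload 3.5 kg.
Tool frame: the origin (TCP) lies between the finger pads; the fingertips stand 14 mm ahead of it and the grasp point (between the pads) lies 5 mm behind it; z points along the fingers, y is the line along which they close (so a half turn about z gives the same grasp; the last joint's range is limited). The gripper opens to 85 mm and grips with 20 to 120 N. Pads are 22 mm wide; open, the fingers measure 114 mm over their backs; the gripper's body (76 mm by 85 mm) begins 54 mm behind the grasp point. The pads swing forward as they close: fully open they stand 13 mm farther back than shut.
Start: joints at [-1.5, 0.286, 1.577, -0, 1.279, -0.15], TCP at [0.148, -0.659, 0.245] pointing down, gripper open.
Joint ranges: [-2.77, 2.77], [-0.9, 2.22], [0.21, 2.48], [-1.53, 4.67], [0.24, 2.81], [-2.84, 2.84]. Speed limits (rad/s): [2.79, 2.79, 3.14, 3.14, 3.14, 3.14].

### API

Orientations are given as a unit quaternion [x, y, z, w].
In Python, from plant import * gives the robot as it stands.
- The arm moves only by the tool step_arm, never from a script. Its argument "commands" is a list of rows, each an object of numbers: "gripper": the gripper's target within -1 to 1 (shut at 1, half-way at 0, fully open at -1); "x", "y", "z": the shift along the tool's x, y, z in mm; "spin": the turn about the tool's z in degrees. A call has exactly 10 rows; each row shifts and turns the commanded pose from where the row before left it, along the tool's axes as they then stand; what a row does not reach is not made up. A row lasts 1/10 s, in which the tool goes at most 50 mm and 8.59 degrees, less where a joint would pass 70% of its speed; a pose out of reach is approached as far as the arm can. A call with a gripper value outside its range is refused whole. The fingers move at their own pace and stop on an object; "force" is the grip in N (left out, the last holds). Time passes only in rows, so rows that do not move let the fingers close, or fill a call up. It gives the time, the measured TCP pose, the force, the opening and the grip force at its end, in the units of the state.
- get_state(): the state, without advancing time (a new reading comes with each control period).
- read_camera(name): name is "scene" or "top"; returns a dict with "color" (400x640x3 uint8, red, green, blue), "z_map" (400x640 float32, m along the optical axis (not along the pixel's ray), 0 where there is no reading), "fx", "fy", "cx", "cy" (pixels), "distortion" ([k1, k2, p1, p2, k3] as OpenCV has them; the pictures are not rectified), "eye" and "attitude" of the camera in the world. Camera axes: x right, y up, looking along -z (the intrinsics and any distortion apply to the point x, -y, -z); pixel columns grow to the right and rows downward; lengths in m; the calibration is good to about 2 mm. A picture is of the moment at which its call begins.
- sign_off(): hands the job in; it is judged then, once.
The state is a dict: "time": time; "qpos": joint angles; "dq": joint speeds; "joint_efforts": joint torques, N m; "eef_pos": TCP position; "tcp_rot": TCP orientation; "contact_force": force on the tool from outside, world axes, zero at the start; "wrist_torque": the same for the moment, N m; "opening": opening from 0.0 (shut) to 1.0 (fully open); "finger_force": force on a finger pad.
Only numpy, scipy, OpenCV 4.12 (cv2) and the standard library are available. Lean on these libraries where they do the work, as an engineer would, in place of code of your own. Each camera call takes 0.05 s, during which the arm holds its last target. There are 200 camera calls.

### The job

Lift the blue pail by its swinging bail, keeping it level, and set it down on the worktop beside the white tray; then take it by the bar at its bottom rim and tip both lemons out into the tray. Finally stand the empty pail upright on the worktop again, clear of the tray, with both lemons lying in the tray, and leave the other things where they are.

Things in the scene. Friction and masses are not known exactly. Their poses are not given: they have to be found in the camera images.
- pail: open blue round pail, 0.45 to 0.6 kg with a heavy steel rim, two lemons in it. Outer radius 68 mm at the foot, 87 mm at the rim, 110 mm high, wall 3 mm. Origin: centre of its underside; z up. The bottom grip is on its -x side; lifting that tips it over its +x side. The bail turns on ears at y = +-88 mm, z = 97 mm. Hung freely from the bottom grip it settles past level, mouth low.
- bail: the pail's swinging bail: 6 mm wire hoop with a wooden handle at its top. Origin: on the pivot axis, midway between the ears; y along the pivot axis (the pail's y), z from the pivot to the handle. From upright it swings 1.2 rad to the pail's -x, 0.5 rad to a stop at +x; light friction holds it where it is left; lifted by it, the pail hangs level to about 0.15 rad.
- bail_handle (a point): centre of the bail's round wooden handle, 18 mm thick, 72 mm long (straight part) along the bail's y axis, 92 mm from the pivot
- bottom_grip: the steel bracket fixed to the pail's bottom rim on the pail's -x side, with the bar (see grip_bar); same origin and axes as the pail
- grip_bar (a point): centre of the bracket's round bar, 12 mm thick, along the pail's y, 84 mm between its legs. 113 mm from the pail's axis, 38 mm above its underside; about 30 mm of free gap to the pail's wall. The rim overhangs towards it: come from above with the gripper leaning about 30 degrees away from the pail, opened 30 to 40 mm. The bar turns in a 40 N grip, 100 N holds it.
- tray: white shallow tray with blue rim, 260 mm (its x) by 230 mm (its y), 35 mm high, walls 6 mm, rim bead up to 38 mm, inner floor 8 mm above its underside. Fixed to the worktop. Origin: centre of its underside. Its -y side (a 260 mm long side) faces the pail's area to the right and is the free one to work from.
- lemon_a_mid (a point): centre of the larger lemon, 76 x 57 x 59 mm, 0.12 kg
- lemon_b_mid (a point): centre of the smaller lemon, 73 x 53 x 53 mm, 0.09 kg
- lemon_a: the larger yellow lemon, 76 mm long along its x; origin 30 mm from its centre (its underside at the start), turns as it rolls
- lemon_b: the smaller yellow lemon, 73 mm long along its x; origin 27 mm from its centre (its underside at the start), turns as it rolls
- mug: bystander: white speckled mug, 88 x 123 x 90 mm, loose, behind the tray; origin at its underside
- cream_jug: bystander: small white jug, 67 x 103 x 85 mm, loose, at the back; origin at its underside
- tomato_tin: bystander: tin, 76 mm across, 58 mm high, loose, at the back; origin at its underside
- egg_box: bystander: grey egg box with yellow label, 106 x 156 x 72 mm, loose, left of the tray; origin at its underside
- sardine_tin: bystander: flat dark blue tin, 63 x 105 x 23 mm, loose, at the right near the sink; origin at its underside

How it is judged:
On the way, in this order (a step that is already met when the one before it is completed fails the run):
1. the pail is lifted clear of the worktop by its bail, held level (within 0.4 rad) (height (world z) of pail above 0.01 m and angle between pail's own z axis and vertical below 0.4 rad and contact force between the fingers and bail above 0.5 N), for 0.2 s.
2. the pail stands upright on the worktop beside the tray (axis within 0.28 m of the tray's centre), its bail let go (height (world z) of pail below 0.008 m and angle between pail's own z axis and vertical below 0.08 rad and contact force between the fingers and bail below 0.05 N and horizontal distance between pail and tray below 0.28 m), for 0.2 s.
3. the pail is tipped past 1.3 rad by its bottom grip (angle between pail's own z axis and vertical above 1.3 rad and contact force between the fingers and bottom_grip above 0.5 N), for 0.2 s.
At the end, for the whole second after the job is handed in: Both lemons lie at rest on the floor of the tray, inside its walls, not touching the pail; the pail stands upright (within 0.1 rad), at rest, on the worktop, not touching the tray (x of lemon_a_mid in the frame of tray between -0.122 and 0.122 m and y of lemon_a_mid in the frame of tray between -0.107 and 0.107 m and z of lemon_a_mid in the frame of tray between 0.01 and 0.055 m and linear speed of each of lemon_a, lemon_b below 0.05 m/s and contact force between each of lemon_a, lemon_b and pail below 0.05 N and x of lemon_b_mid in the frame of tray between -0.122 and 0.122 m and y of lemon_b_mid in the frame of tray between -0.107 and 0.107 m and z of lemon_b_mid in the frame of tray between 0.01 and 0.055 m and angle between pail's own z axis and vertical below 0.1 rad and height (world z) of pail below 0.008 m and linear speed of pail below 0.03 m/s and contact force between pail and tray below 0.05 N).
It fails at once if the mug is pushed more than 40 mm or tipped over (distance of mug from where it was at the start of the episode above 0.04 m or angle between mug's own z axis and vertical above 0.4 rad).
It fails at once if the cream jug is pushed more than 40 mm or tipped over (distance of cream_jug from where it was at the start of the episode above 0.04 m or angle between cream_jug's own z axis and vertical above 0.4 rad).
It fails at once if the tomato tin is pushed more than 40 mm or tipped over (distance of tomato_tin from where it was at the start of the episode above 0.04 m or angle between tomato_tin's own z axis and vertical above 0.4 rad).
It fails at once if the egg box is pushed more than 40 mm or tipped over (distance of egg_box from where it was at the start of the episode above 0.04 m or angle between egg_box's own z axis and vertical above 0.4 rad).
It fails at once if the sardine tin is pushed more than 40 mm or tipped over (distance of sardine_tin from where it was at the start of the episode above 0.04 m or angle between sardine_tin's own z axis and vertical above 0.4 rad).
It also fails if it takes over 72 s, if anything falls off the work surface, if the arm or the gripper's body presses on something with over 40 N, if the wrist force passes 120 N, or if a joint passes its speed limit or range.

## Working session

There is one attempt and no reset: what is moved stays moved. The work goes in short steps, Python scripts to look and compute and a tool call to move; the robot and the scene stay as the last step left them, time stands still between calls to the robot, and variables do not carry over. Pictures are saved under pics/ and viewed, at most 10 in all, crops included, and the job is handed in when it is done.

Besides the shell and the picture viewer there is one more tool, called after "Request:" as name(argument=value, ...) on one line, values as JSON. step_arm: Moves the arm, as the interface text tells. Its arguments: {"type":"object","properties":{"commands":{"type":"array"},"force":{"type":"number"}},"required":["commands"]}

```bash
mkdir -p pics
cat > h.py <<'E'
import numpy as np, cv2
from scipy.spatial.transform import Rotation as R
from plant import *
def grab(n):
    c=read_camera(n); return c
def Rm(c):
    a=np.array(c["attitude"],float)
    return a if a.shape==(3,3) else R.from_quat(a).as_matrix()
def K(c): return np.array([[c["fx"],0,c["cx"]],[0,c["fy"],c["cy"]],[0,0,1.]])
def und(c,uv):
    return cv2.undistortPoints(np.array(uv,float).reshape(-1,1,2),K(c),np.array(c["distortion"],float)).reshape(-1,2)
def pts(c,uv,d):
    p=und(c,uv); d=np.asarray(d,float).reshape(-1)
    q=np.c_[p[:,0]*d,-p[:,1]*d,-d]
    return q@Rm(c).T+np.array(c["eye"])
def onplane(c,uv,z):
    p=und(c,uv); q=np.c_[p[:,0],-p[:,1],-np.ones(len(p))]@Rm(c).T
    e=np.array(c["eye"]); return e+q*((z-e[2])/q[:,2])[:,None]
def cloud(c):
    v,u=np.nonzero(c["z_map"]>0)
    return pts(c,np.c_[u,v],c["z_map"][v,u]),np.c_[u,v],c["color"][v,u]
def save(c,f,k=1): cv2.imwrite(f,cv2.resize(c["color"][:,:,::-1],None,fx=k,fy=k))
E
python3 - <<'E'
from h import *
for n in("scene","top"):
    c=grab(n); save(c,f"pics/{n}0.png",1.25)
    print(n,c["eye"],c["attitude"],c["fx"],c["distortion"])
s=get_state(); print(s)
E
```

```text
scene [-0.48005689 -0.35557416  1.62234307] [ 0.25297981 -0.1820224  -0.53711517  0.78382164] 454.25723853506366 [-0.09762223  0.          0.          0.          0.        ]
top [0.32227984 0.02520031 1.4102538 ] [ 0.0637783  -0.07653965 -0.69240534  0.71459699] 375.9571505742563 [-0.05028843  0.          0.          0.          0.        ]
{'time': 0.1, 'qpos': array([-1.49999040e+00,  2.87145506e-01,  1.57800251e+00, -2.67957361e-05,
        1.27860384e+00, -1.50005559e-01]), 'dq': array([-0.00016064,  0.00041132, -0.0028602 ,  0.00120353,  0.00114517,
        0.00049054]), 'joint_efforts': array([ 3.40486631e-04, -4.07297087e+01, -2.93700063e+01, -1.62791839e-04,
        3.43252424e-03, -1.77975693e-06]), 'eef_pos': array([ 0.14781914, -0.65804822,  0.24405504]), 'tcp_rot': array([ 9.93910469e-01,  1.10185365e-01,  2.99251267e-05, -1.07926395e-03]), 'contact_force': array([ 0.0137611 ,  0.11991881, -0.06697869]), 'wrist_torque': array([-0.03846174, -0.00815081, -0.00836993]), 'finger_force': 0.0, 'opening': 1.00494157671337}
```

View pics/scene0.png

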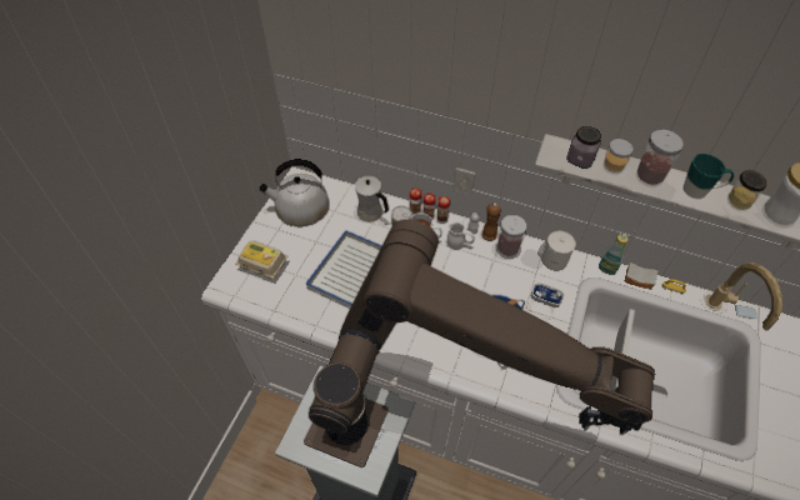

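View pics/top0.png

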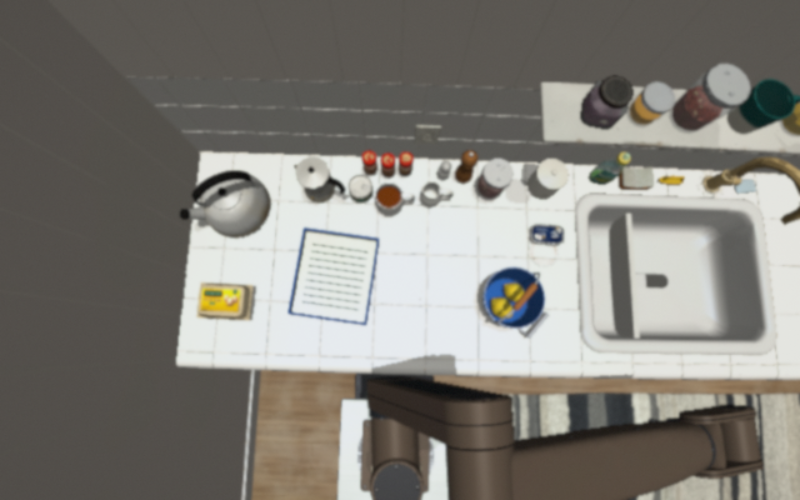

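The top view shows the tray at about (334,277), the pail at (513,298), the wooden handle running from (537,277) to (505,308), and the grip bracket at about (532,325). Both lemons are inside the pail. Next I'll measure these.

Run:
```python
from h import *
c=grab("top"); P,uv,col=cloud(c)
hsv=cv2.cvtColor(c["color"],cv2.COLOR_RGB2HSV)
Z=c["z_map"]
# blue masks
m=cv2.inRange(hsv,(100,90,30),(125,255,255))
n,l,st,ce=cv2.connectedComponentsWithStats(m)
for i in range(1,n):
    if st[i,4]>40: print("blue",st[i],ce[i])
m=cv2.inRange(hsv,(5,90,60),(18,255,255))
n,l,st,ce=cv2.connectedComponentsWithStats(m)
for i in range(1,n):
    if st[i,4]>25:
        v,u=np.nonzero(l==i); p=pts(c,np.c_[u,v],Z[v,u])
        print("orange",st[i],ce[i],np.median(p,0))
# points in the pail area
s=(abs(uv[:,0]-412)<45)&(abs(uv[:,1]-240)<45)&(P[:,2]>0.006)
p=P[s]; k=col[s]
print("n",len(p), p.min(0),p.max(0))
np.save("pail.npy",np.c_[p,k,uv[s]])
save({"color":c["color"][190:290,360:470]},"pics/crop.png",5)
z=np.histogram(p[:,2],bins=np.arange(0,.22,.01)); print(z)
```

```text
blue [436 182  13  11  74] [440.08108108 187.72972973]
blue [387 215  41  42 551] [403.96188748 227.23411978]
blue [402 228  33  33 453] [421.60264901 248.42825607]
orange [549  71  10  17  81] [553.45679012  80.95061728] [ 0.80571044 -0.56439931  0.57609453]
orange [505  76  23  22 180] [513.66111111  88.44444444] [ 0.79744912 -0.47681899  0.54087702]
orange [559  89  14   8  34] [566.20588235  92.70588235] [ 0.77511178 -0.59515066  0.577435  ]
orange [290 121  10   8  56] [294.55357143 124.625     ] [0.85001927 0.10898442 0.1060079 ]
orange [365 120  17  26 209] [373.06698565 132.37799043] [ 0.82600629 -0.17983849  0.14086369]
orange [321 122   9   9  64] [324.734375 125.59375 ] [ 0.84985816 -0.00280775  0.10650632]
orange [306 124   9   8  51] [309.62745098 127.31372549] [0.84153186 0.05078339 0.10662151]
orange [292 131   8   7  42] [295.85714286 134.30952381] [0.82646485 0.10266663 0.06802949]
orange [306 133   9   7  42] [309.76190476 136.33333333] [0.82036273 0.04986466 0.07023308]
orange [320 132   9   7  30] [323.33333333 135.46666667] [0.82711091 0.00102412 0.06342324]
oran
[... 1070 characters left out ...]
7.89583333 374.20833333] [-0.28007546  0.54823375 -0.90007232]
orange [235 375  10   5  28] [239.82142857 376.96428571] [-0.29111294  0.42185307 -0.89962081]
orange [202 388  17  12 143] [208.70629371 393.98601399] [-0.3923363   0.59617662 -0.89928336]
orange [250 395  13   5  34] [255.85294118 397.70588235] [-0.40182159  0.32818548 -0.89729162]
n 1833 [ 0.28370964 -0.51377209  0.00600592] [ 0.61482938 -0.18389947  0.20176567]
(array([202,  69,  67, 133, 262, 245, 111,  79,  95,  96, 173,  97,   4,
         4,   5,   9,   8,   9,  32, 125,   8]), array([0.  , 0.01, 0.02, 0.03, 0.04, 0.05, 0.06, 0.07, 0.08, 0.09, 0.1 ,
       0.11, 0.12, 0.13, 0.14, 0.15, 0.16, 0.17, 0.18, 0.19, 0.2 , 0.21]))
```

View pics/crop.png

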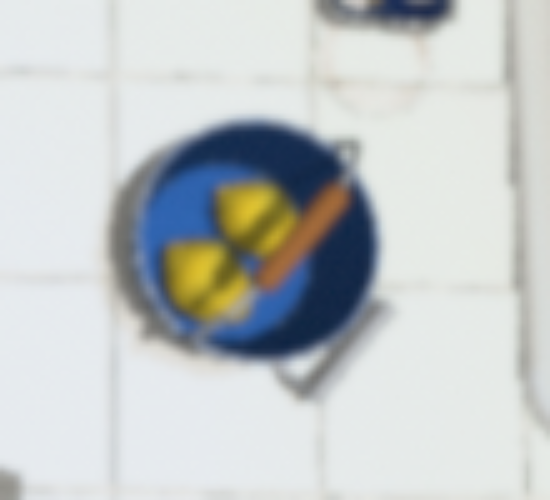

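The crop shows the handle from crop (265,280) to (345,190), ears at (345,150) and (165,330), and the bar from (310,390) to (385,305).

```bash
cat > pail.py <<'E'
from h import *
def line(p):
    m=p[:,:2].mean(0); w,v=np.linalg.eigh(np.cov((p[:,:2]-m).T)); t=(p[:,:2]-m)@v[:,1]
    return m+v[:,1]*(t.min()+t.max())/2, v[:,1], t.max()-t.min()
def pail(c,xy,r=.16):
    P,uv,col=cloud(c); xy=np.array(xy)
    s=np.hypot(*(P[:,:2]-xy).T)<r; P=P[s];col=col[s].astype(int)
    rim=P[(P[:,2]>.104)&(P[:,2]<.117)&(np.hypot(*(P[:,:2]-xy).T)<.11)]
    from scipy.optimize import least_squares
    f=least_squares(lambda a:np.hypot(*(rim[:,:2]-a[:2]).T)-a[2],[*xy,.085],loss="soft_l1",f_scale=.003)
    ctr=f.x[:2]; print("rim ctr",f.x,len(rim))
    h=P[(P[:,2]>.16)&(P[:,2]<.215)&(col[:,0]-col[:,2]>40)]
    if len(h)>10: 
        m,d,L=line(h); print("handle",m,d,np.degrees(np.arctan2(d[1],d[0])),L,"ztop",np.percentile(h[:,2],90))
    rr=np.hypot(*(P[:,:2]-ctr).T)
    b=P[(rr>.095)&(rr<.14)&(P[:,2]>.03)&(P[:,2]<.055)]
    if len(b)>6:
        m,d,L=line(b); print("bar",m,d,np.degrees(np.arctan2(d[1],d[0])),L,"z",np.percentile(b[:,2],[10,50,90]),"dist",np.linalg.norm(m-ctr),"dir(-x)",np.degrees(np.arctan2(*(m-ctr)[::-1])),len(b))
    return ctr
E
python3 - <<'E'
from pail import *
c=grab("top"); pail(c,[.455,-.325])
P,uv,col=cloud(c)
s=(P[:,2]>.028)&(P[:,2]<.046)&(uv[:,0]>222)&(uv[:,0]<310)&(uv[:,1]>175)&(uv[:,1]<268)
q=P[s]; r=cv2.minAreaRect(q[:,:2].astype(np.float32)); print("tray",r,cv2.boxPoints(r),len(q),np.median(q[:,2]))
# sardine
s=(P[:,2]>.015)&(P[:,2]<.03)&(uv[:,0]>420)&(uv[:,0]<455)&(uv[:,1]>175)&(uv[:,1]<200); print("sard",P[s].mean(0),P[s].min(0),P[s].max(0))
# worktop front edge near y=-.1
E
```

```text
rim ctr [ 0.44821333 -0.31611222  0.08343308] 223
handle [ 0.43140548 -0.31012896] [-0.73988648  0.67273174] 137.72174634093577 0.11504297623715026 ztop 0.20010980154099248
bar [ 0.37699585 -0.40117859] [-0.76316444  0.64620433] 139.743967581886 0.0926132517594496 z [0.03717243 0.0426347  0.04620703] dist 0.1109423989929537 dir(-x) -129.93603739410042 92
tray ((0.5029491186141968, 0.19725733995437622), (0.23247955739498138, 0.2609628736972809), 83.6188735961914) [[0.360357   0.09623963]
 [0.6197031  0.06723581]
 [0.64554125 0.29827505]
 [0.38619512 0.32727888]] 515 0.0364819424368763
sard [ 0.65274493 -0.44506951  0.02026541] [ 0.62089331 -0.49901539  0.01503273] [ 0.68604096 -0.39170724  0.02941307]
```

Request:
step_arm(commands=[{"x": 36.2, "y": -26.3, "gripper": -1}, {"x": 36.2, "y": -26.3, "gripper": -1}, {"x": 36.2, "y": -26.3, "gripper": -1}, {"x": 36.2, "y": -26.3, "gripper": -1}, {"x": 36.2, "y": -26.3, "gripper": -1}, {"x": 36.2, "y": -26.3, "gripper": -1}, {"x": 36.2, "y": -26.3, "gripper": -1}, {"x": 36.2, "y": -26.3, "gripper": -1}, {"x": 36.2, "y": -26.3, "gripper": -1}, {"x": 36.2, "y": -26.3, "gripper": -1}], force=70)

```text
invalid input
```

Request:
step_arm(commands=[{"spin": 7.5, "gripper": -1}, {"spin": 7.5, "gripper": -1}, {"spin": 7.5, "gripper": -1}, {"spin": 7.5, "gripper": -1}, {"spin": 7.5, "gripper": -1}, {"spin": 7.5, "gripper": -1}, {"spin": 7.5, "gripper": -1}, {"gripper": -1}, {"gripper": -1}, {"gripper": -1}])

```text
invalid input
```

Request:
step_arm(commands=[{"x": 36, "y": -26, "z": 0, "spin": 0, "gripper": -1}, {"x": 36, "y": -26, "z": 0, "spin": 0, "gripper": -1}, {"x": 36, "y": -26, "z": 0, "spin": 0, "gripper": -1}, {"x": 36, "y": -26, "z": 0, "spin": 0, "gripper": -1}, {"x": 36, "y": -26, "z": 0, "spin": 0, "gripper": -1}, {"x": 36, "y": -26, "z": 0, "spin": 0, "gripper": -1}, {"x": 36, "y": -26, "z": 0, "spin": 0, "gripper": -1}, {"x": 36, "y": -26, "z": 0, "spin": 0, "gripper": -1}, {"x": 36, "y": -26, "z": 0, "spin": 0, "gripper": -1}, {"x": 36, "y": -26, "z": 0, "spin": 0, "gripper": -1}], force=70)

```text
time: 1.2
eef_pos: [0.4431, -0.3244, 0.2453]
tcp_rot: [0.994, 0.11, 0.0, 0.0]
contact_force: [0.2, 0.1, -0.4]
opening: 1.0
finger_force: 0.0
```

Request:
step_arm(commands=[{"x": 0, "y": 0, "z": 0, "spin": 7.5, "gripper": -1}, {"x": 0, "y": 0, "z": 0, "spin": 7.5, "gripper": -1}, {"x": 0, "y": 0, "z": 0, "spin": 7.5, "gripper": -1}, {"x": 0, "y": 0, "z": 0, "spin": 7.5, "gripper": -1}, {"x": 0, "y": 0, "z": 0, "spin": 7.5, "gripper": -1}, {"x": 0, "y": 0, "z": 0, "spin": 7.5, "gripper": -1}, {"x": 0, "y": 0, "z": 0, "spin": 7.5, "gripper": -1}, {"x": 0, "y": 0, "z": 20, "spin": 0, "gripper": -1}, {"x": 0, "y": 0, "z": 20, "spin": 0, "gripper": -1}, {"x": 0, "y": 0, "z": 20, "spin": 0, "gripper": -1}])

```text
time: 2.2
eef_pos: [0.4421, -0.326, 0.1847]
tcp_rot: [0.94, -0.341, 0.0, 0.0]
contact_force: [-1.1, -0.0, 0.2]
opening: 1.002
finger_force: 0.0
```

Run:
```python
from h import *
c=grab("scene"); save({"color":c["color"][180:320,330:520]},"pics/s1.png",4)
s=get_state(); print(s["eef_pos"],R.from_quat(s["tcp_rot"]).as_matrix().round(3),s["qpos"].round(2),s["contact_force"])
```

```text
[ 0.44049821 -0.32434251  0.18049746] [[ 0.768 -0.641 -0.005]
 [-0.641 -0.768  0.005]
 [-0.007 -0.001 -1.   ]] [-0.82  0.07  1.95 -0.    1.13  1.45] [-1.33662175  0.65604779 -1.98223485]
```

View pics/s1.png

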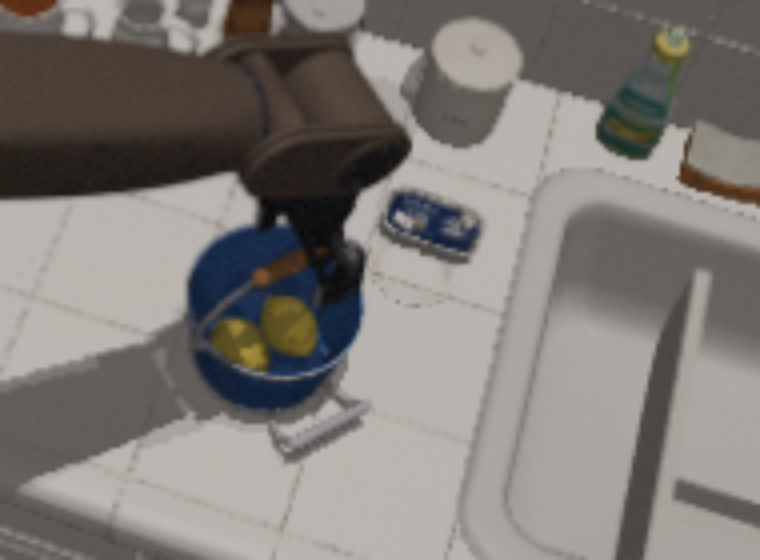

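The fingers straddle the handle (about (295,262) in the crop), so I'll close them.

Request:
step_arm(commands=[{"x": 0, "y": 0, "z": 0, "spin": 0, "gripper": 1}, {"x": 0, "y": 0, "z": 0, "spin": 0, "gripper": 1}, {"x": 0, "y": 0, "z": 0, "spin": 0, "gripper": 1}, {"x": 0, "y": 0, "z": 0, "spin": 0, "gripper": 1}, {"x": 0, "y": 0, "z": 0, "spin": 0, "gripper": 1}, {"x": 0, "y": 0, "z": 0, "spin": 0, "gripper": 1}, {"x": 0, "y": 0, "z": 0, "spin": 0, "gripper": 1}, {"x": 0, "y": 0, "z": 0, "spin": 0, "gripper": 1}, {"x": 0, "y": 0, "z": -5, "spin": 0, "gripper": 1}, {"x": 0, "y": 0, "z": -5, "spin": 0, "gripper": 1}], force=70)

```text
time: 3.25
eef_pos: [0.4408, -0.3245, 0.1926]
tcp_rot: [0.94, -0.341, -0.003, -0.001]
contact_force: [-0.9, 0.8, -7.0]
opening: 0.185
finger_force: 68.3
```

Request:
step_arm(commands=[{"x": 0, "y": 0, "z": -7, "spin": 0, "gripper": 1}, {"x": 0, "y": 0, "z": -7, "spin": 0, "gripper": 1}, {"x": 0, "y": 0, "z": -7, "spin": 0, "gripper": 1}, {"x": 0, "y": 0, "z": -7, "spin": 0, "gripper": 1}, {"x": 0, "y": 0, "z": -7, "spin": 0, "gripper": 1}, {"x": 0, "y": 0, "z": -5, "spin": 0, "gripper": 1}, {"x": 0, "y": 0, "z": 0, "spin": 0, "gripper": 1}, {"x": 0, "y": 0, "z": 0, "spin": 0, "gripper": 1}, {"x": 0, "y": 0, "z": 0, "spin": 0, "gripper": 1}, {"x": 0, "y": 0, "z": 0, "spin": 0, "gripper": 1}])

```text
time: 4.25
eef_pos: [0.442, -0.3258, 0.2347]
tcp_rot: [0.94, -0.341, -0.0, -0.0]
contact_force: [0.3, -0.6, -7.4]
opening: 0.188
finger_force: 68.4
```

Run:
```python
from pail import *
c=grab("scene"); save({"color":c["color"][160:320,300:500]},"pics/s2.png",3)
s=get_state(); print(s["eef_pos"],s["qpos"].round(2),s["contact_force"],s["opening"],s["finger_force"])
```

```text
[ 0.44202134 -0.32591913  0.23483282] [-0.82  0.02  1.9  -0.    1.23  1.45] [-0.23198331  0.2188341  -7.17560512] 0.1878123483661765 68.3509361743927
```

View pics/s2.png

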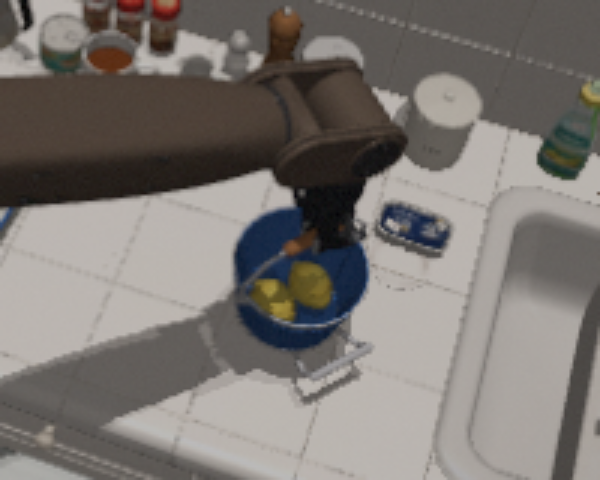

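Request:
step_arm(commands=[{"x": 0, "y": 0, "z": 0, "spin": -2, "gripper": 1}, {"x": 0, "y": 0, "z": 0, "spin": -3.6, "gripper": 1}, {"x": 0, "y": 0, "z": 0, "spin": -4, "gripper": 1}, {"x": 0, "y": 0, "z": 0, "spin": -4, "gripper": 1}, {"x": 0, "y": 0, "z": 0, "spin": -4, "gripper": 1}, {"x": 0, "y": 0, "z": 0, "spin": -4, "gripper": 1}, {"x": 0, "y": 0, "z": 0, "spin": -4, "gripper": 1}, {"x": 0, "y": 0, "z": 0, "spin": -4, "gripper": 1}, {"x": 0, "y": 0, "z": 0, "spin": -3, "gripper": 1}, {"x": 0, "y": 0, "z": 0, "spin": -1, "gripper": 1}])

```text
time: 5.3
eef_pos: [0.4421, -0.326, 0.2351]
tcp_rot: [0.999, -0.054, -0.0, -0.0]
contact_force: [-0.2, 0.5, -6.9]
opening: 0.181
finger_force: 68.5
```

Request:
step_arm(commands=[{"x": 0, "y": -4, "z": 0, "spin": 0, "gripper": 1}, {"x": 0, "y": -8, "z": 0, "spin": 0, "gripper": 1}, {"x": 0, "y": -12, "z": 0, "spin": 0, "gripper": 1}, {"x": 0, "y": -16, "z": 0, "spin": 0, "gripper": 1}, {"x": 0, "y": -16, "z": 0, "spin": 0, "gripper": 1}, {"x": 0, "y": -16, "z": 0, "spin": 0, "gripper": 1}, {"x": 0, "y": -16, "z": 0, "spin": 0, "gripper": 1}, {"x": 0, "y": -16, "z": 0, "spin": 0, "gripper": 1}, {"x": 0, "y": -16, "z": 0, "spin": 0, "gripper": 1}, {"x": 0, "y": -16, "z": 0, "spin": 0, "gripper": 1}])

```text
time: 6.3
eef_pos: [0.4571, -0.1895, 0.2354]
tcp_rot: [0.999, -0.054, 0.0, 0.0]
contact_force: [0.1, -0.0, -6.8]
opening: 0.186
finger_force: 68.4
```

Request:
step_arm(commands=[{"x": 0, "y": -16, "z": 0, "spin": 0, "gripper": 1}, {"x": 0, "y": -16, "z": 0, "spin": 0, "gripper": 1}, {"x": 0, "y": -16, "z": 0, "spin": 0, "gripper": 1}, {"x": 0, "y": -16, "z": 0, "spin": 0, "gripper": 1}, {"x": 0, "y": -16, "z": 0, "spin": 0, "gripper": 1}, {"x": 0, "y": -16, "z": 0, "spin": 0, "gripper": 1}, {"x": 0, "y": -16, "z": 0, "spin": 0, "gripper": 1}, {"x": 0, "y": -12, "z": 0, "spin": 0, "gripper": 1}, {"x": 0, "y": -8, "z": 0, "spin": 0, "gripper": 1}, {"x": 0, "y": -4, "z": 0, "spin": 0, "gripper": 1}])

```text
time: 7.3
eef_pos: [0.4718, -0.0549, 0.2353]
tcp_rot: [0.999, -0.054, 0.0, 0.0]
contact_force: [0.0, 1.1, -7.8]
opening: 0.187
finger_force: 68.5
```

Run:
```python
from pail import *
c=grab("scene"); save({"color":c["color"][150:320,220:420]},"pics/s3.png",3)
s=get_state(); print(s["eef_pos"],s["qpos"].round(2),s["contact_force"],s["opening"],s["time"])
```

```text
[ 0.47183713 -0.05477829  0.23532704] [-0.33 -0.16  2.06  0.    1.24  1.35] [-0.19735344  1.34124113 -7.821166  ] 0.18785815234855283 7.35
```

View pics/s3.png

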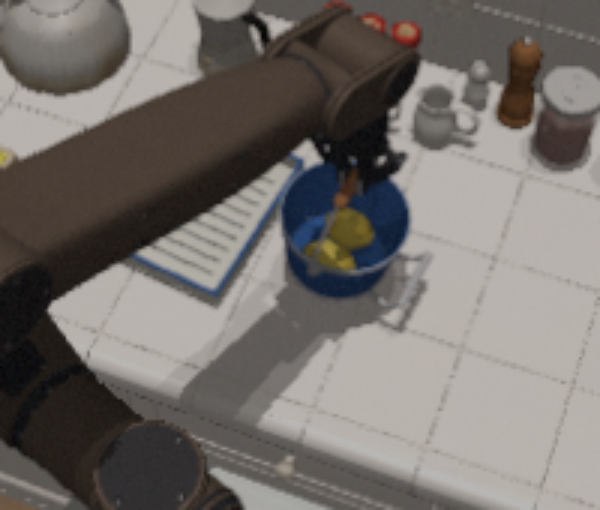

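The pail hangs level beside the tray (about (345,230) in the crop). I'll lower it and release.

Request:
step_arm(commands=[{"x": 0, "y": 0, "z": 8, "spin": 0, "gripper": 1}, {"x": 0, "y": 0, "z": 8, "spin": 0, "gripper": 1}, {"x": 0, "y": 0, "z": 8, "spin": 0, "gripper": 1}, {"x": 0, "y": 0, "z": 8, "spin": 0, "gripper": 1}, {"x": 0, "y": 0, "z": 6, "spin": 0, "gripper": 1}, {"x": 0, "y": 0, "z": 5, "spin": 0, "gripper": 1}, {"x": 0, "y": 0, "z": 4, "spin": 0, "gripper": 1}, {"x": 0, "y": 0, "z": 3, "spin": 0, "gripper": 1}, {"x": 0, "y": 0, "z": 2, "spin": 0, "gripper": 1}, {"x": 0, "y": 0, "z": 2, "spin": 0, "gripper": 1}])

```text
time: 8.35
eef_pos: [0.4731, -0.0562, 0.1866]
tcp_rot: [0.999, -0.054, 0.001, 0.001]
contact_force: [-11.8, 2.6, 20.5]
opening: 0.18
finger_force: 71.6
```

Request:
step_arm(commands=[{"x": 0, "y": 0, "z": 1, "spin": 0, "gripper": 1}, {"x": 0, "y": 0, "z": 1, "spin": 0, "gripper": 1}, {"x": 0, "y": 0, "z": 0, "spin": 0, "gripper": 1}, {"x": 0, "y": 0, "z": 0, "spin": 0, "gripper": -1}, {"x": 0, "y": 0, "z": 0, "spin": 0, "gripper": -1}, {"x": 0, "y": 0, "z": 0, "spin": 0, "gripper": -1}, {"x": 0, "y": 0, "z": 0, "spin": 0, "gripper": -1}, {"x": 0, "y": 0, "z": 0, "spin": 0, "gripper": -1}, {"x": 0, "y": 0, "z": 0, "spin": 0, "gripper": -1}, {"x": 0, "y": 0, "z": -10, "spin": 0, "gripper": -1}])

```text
time: 9.35
eef_pos: [0.4707, -0.0553, 0.1879]
tcp_rot: [0.999, -0.054, -0.002, -0.001]
contact_force: [0.1, -0.4, -1.0]
opening: 1.0
finger_force: 0.0
```

Request:
step_arm(commands=[{"x": 0, "y": 0, "z": -20, "spin": 0, "gripper": -1}, {"x": 0, "y": 0, "z": -30, "spin": 0, "gripper": -1}, {"x": 0, "y": 0, "z": -30, "spin": 0, "gripper": -1}, {"x": 0, "y": 35, "z": 0, "spin": 0, "gripper": -1}, {"x": 0, "y": 40, "z": 0, "spin": 0, "gripper": -1}, {"x": 0, "y": 40, "z": 0, "spin": 0, "gripper": -1}, {"x": 0, "y": 40, "z": 0, "spin": 0, "gripper": -1}, {"x": 0, "y": 40, "z": 0, "spin": 0, "gripper": -1}, {"x": 0, "y": 40, "z": 0, "spin": 0, "gripper": -1}, {"x": 0, "y": 40, "z": 0, "spin": 0, "gripper": -1}])

```text
time: 10.35
eef_pos: [0.4415, -0.3308, 0.2702]
tcp_rot: [0.999, -0.055, 0.0, 0.0]
contact_force: [0.9, -0.2, -0.6]
opening: 0.997
finger_force: 0.0
```

Run:
```python
from pail import *
s=get_state(); print(s["eef_pos"],s["qpos"].round(2),s["contact_force"],s["opening"],s["time"])
c=grab("top"); pail(c,[.475,-.052])
P,uv,col=cloud(c); s=np.hypot(*(P[:,:2]-[.475,-.052]).T)<.15
h=P[s&(P[:,2]>.13)]; print(len(h),h.mean(0) if len(h) else 0, h.max(0),h.min(0))
save({"color":c["color"][150:320,220:420]},"pics/t4.png",3)
```

```text
[ 0.44154395 -0.33077366  0.27018455] [-0.83 -0.01  1.86  0.    1.29  0.85] [ 0.86235551 -0.15598838 -0.61209542] 0.997162066826554 10.35
rim ctr [ 0.47088105 -0.04531745  0.08423686] 235
handle [ 0.46807947 -0.05426772] [-0.99437921  0.10587726] 173.92228857917712 0.09095504960175535 ztop 0.19900362629518054
bar [ 0.47141163 -0.03730623] [0.10890965 0.99405165] 83.74753427166085 0.25426677222115585 z [0.03387948 0.03993243 0.04589433] dist 0.008028773888286093 dir(-x) 86.21081768379457 138
195 [ 0.46662574 -0.05443388  0.18824929] [ 0.56171322 -0.03888622  0.20304342] [ 0.37896217 -0.06704731  0.13048711]
```

Pail is upright at (0.471, -0.046) with yaw about 84°, 0.246 m from the tray. Moves only shift and spin the tool, so I'll check whether pushing past the inner reach limit makes it lean, as the bar grasp needs.

Request:
step_arm(commands=[{"x": -38, "y": 17, "z": 0, "spin": 0, "gripper": -1}, {"x": -38, "y": 17, "z": 0, "spin": 0, "gripper": -1}, {"x": -38, "y": 17, "z": 0, "spin": 0, "gripper": -1}, {"x": -38, "y": 17, "z": 0, "spin": 0, "gripper": -1}, {"x": -38, "y": 17, "z": 0, "spin": 0, "gripper": -1}, {"x": -38, "y": 17, "z": 0, "spin": 0, "gripper": -1}, {"x": -38, "y": 17, "z": 0, "spin": 0, "gripper": -1}, {"x": -38, "y": 17, "z": 0, "spin": 0, "gripper": -1}, {"x": -38, "y": 17, "z": 0, "spin": 0, "gripper": -1}, {"x": -38, "y": 17, "z": 0, "spin": 0, "gripper": -1}])

```text
time: 11.4
eef_pos: [0.0441, -0.4569, 0.2703]
tcp_rot: [0.999, -0.055, 0.0, 0.001]
contact_force: [0.3, -0.5, 0.4]
opening: 1.001
finger_force: 0.0
```

Request:
step_arm(commands=[{"x": 0, "y": -20, "z": 0, "spin": 0, "gripper": -1}, {"x": 0, "y": -20, "z": 0, "spin": 0, "gripper": -1}, {"x": 0, "y": -20, "z": 0, "spin": 0, "gripper": -1}, {"x": 0, "y": -20, "z": 0, "spin": 0, "gripper": -1}, {"x": 0, "y": -20, "z": 0, "spin": 0, "gripper": -1}, {"x": 0, "y": -20, "z": 0, "spin": 0, "gripper": -1}, {"x": 0, "y": -20, "z": 0, "spin": 0, "gripper": -1}, {"x": 0, "y": -20, "z": 0, "spin": 0, "gripper": -1}, {"x": 0, "y": -20, "z": 0, "spin": 0, "gripper": -1}, {"x": 0, "y": -20, "z": 0, "spin": 0, "gripper": -1}])

```text
time: 12.4
eef_pos: [0.0676, -0.257, 0.2698]
tcp_rot: [0.999, -0.054, -0.0, 0.0]
contact_force: [-0.5, 1.1, -0.5]
opening: 0.995
finger_force: 0.0
```

Run:
```python
from h import *
s=get_state(); print(s["eef_pos"],s["qpos"].round(3),s["contact_force"],s["time"]); print(R.from_quat(s["tcp_rot"]).as_matrix().round(3))
```

```text
[ 0.06755523 -0.25696074  0.26984885] [-1.703 -0.828  2.423 -0.     1.545 -0.023] [-0.49196714  1.07531032 -0.47098528] 12.4
[[ 0.994 -0.109 -0.   ]
 [-0.109 -0.994 -0.001]
 [-0.     0.001 -1.   ]]
```

Request:
step_arm(commands=[{"x": 0, "y": -12, "z": 0, "spin": 0, "gripper": -1}, {"x": 0, "y": -12, "z": 0, "spin": 0, "gripper": -1}, {"x": 0, "y": -12, "z": 0, "spin": 0, "gripper": -1}, {"x": 0, "y": -12, "z": 0, "spin": 0, "gripper": -1}, {"x": 0, "y": -12, "z": 0, "spin": 0, "gripper": -1}, {"x": 0, "y": -12, "z": 0, "spin": 0, "gripper": -1}, {"x": 0, "y": -12, "z": 0, "spin": 0, "gripper": -1}, {"x": 0, "y": -12, "z": 0, "spin": 0, "gripper": -1}, {"x": 0, "y": -12, "z": 0, "spin": 0, "gripper": -1}, {"x": 0, "y": -12, "z": 0, "spin": 0, "gripper": -1}])

```text
time: 13.4
eef_pos: [0.1097, -0.2098, 0.2698]
tcp_rot: [0.998, -0.054, -0.011, -0.023]
contact_force: [0.7, -0.5, 0.5]
opening: 1.002
finger_force: 0.0
```

Run:
```python
from h import *
s=get_state(); print(s["eef_pos"],s["qpos"].round(3),s["contact_force"],s["time"]); print(R.from_quat(s["tcp_rot"]).as_matrix().round(3))
```

```text
[ 0.10971845 -0.2098133   0.26976719] [-1.512 -0.895  2.452 -0.016  1.632  0.167] [ 0.69792404 -0.52199069  0.45920444] 13.4
[[ 0.994 -0.109 -0.019]
 [-0.108 -0.993  0.046]
 [-0.024 -0.044 -0.999]]
```

Request:
step_arm(commands=[{"x": -16, "y": -25, "z": 0, "spin": 0, "gripper": -1}, {"x": -16, "y": -25, "z": 0, "spin": 0, "gripper": -1}, {"x": -16, "y": -25, "z": 0, "spin": 0, "gripper": -1}, {"x": -16, "y": -25, "z": 0, "spin": 0, "gripper": -1}, {"x": -16, "y": -25, "z": 0, "spin": 0, "gripper": -1}, {"x": -16, "y": -25, "z": 0, "spin": 0, "gripper": -1}, {"x": -16, "y": -25, "z": 0, "spin": 0, "gripper": -1}, {"x": -16, "y": -25, "z": 0, "spin": 0, "gripper": -1}, {"x": -16, "y": -25, "z": 0, "spin": 0, "gripper": -1}, {"x": -16, "y": -25, "z": 0, "spin": 0, "gripper": -1}])

```text
time: 14.4
eef_pos: [0.0992, -0.172, 0.3069]
tcp_rot: [0.993, -0.054, -0.053, -0.092]
contact_force: [-0.7, 0.2, 0.1]
opening: 1.004
finger_force: 0.0
```

Run:
```python
from h import *
s=get_state(); print(s["eef_pos"],s["qpos"].round(3),s["contact_force"],s["time"]); print(R.from_quat(s["tcp_rot"]).as_matrix().round(3))
```

```text
[ 0.09924935 -0.17199131  0.30686839] [-1.477 -0.895  2.396 -0.08   1.839  0.189] [-0.67855655  0.16294767  0.12301293] 14.4
[[ 0.989 -0.117 -0.095]
 [-0.097 -0.977  0.189]
 [-0.115 -0.178 -0.977]]
```

Request:
step_arm(commands=[{"x": -42, "y": 0, "z": 0, "spin": 0, "gripper": -1}, {"x": -42, "y": 0, "z": 0, "spin": 0, "gripper": -1}, {"x": -42, "y": 0, "z": 0, "spin": 0, "gripper": -1}, {"x": -42, "y": 0, "z": 0, "spin": 0, "gripper": -1}, {"x": -30, "y": 0, "z": 0, "spin": 0, "gripper": -1}, {"x": 12, "y": -25, "z": 0, "spin": 0, "gripper": -1}, {"x": 12, "y": -25, "z": 0, "spin": 0, "gripper": -1}, {"x": 12, "y": -25, "z": 0, "spin": 0, "gripper": -1}, {"x": 12, "y": -25, "z": 0, "spin": 0, "gripper": -1}, {"x": 12, "y": -25, "z": 0, "spin": 0, "gripper": -1}])

```text
time: 15.4
eef_pos: [-0.0252, -0.1801, 0.3633]
tcp_rot: [0.988, -0.057, -0.053, -0.135]
contact_force: [0.1, 0.2, 0.3]
opening: 1.003
finger_force: 0.0
```

Run:
```python
from h import *
s=get_state(); print(s["eef_pos"],s["qpos"].round(3),s["contact_force"],s["time"]); print(R.from_quat(s["tcp_rot"]).as_matrix().round(3))
```

```text
[-0.02516601 -0.18014276  0.36329734] [-2.013 -0.895  2.305 -0.214  1.939 -0.384] [0.11272186 0.21663627 0.30944156] 15.4
[[ 0.988 -0.126 -0.089]
 [-0.097 -0.957  0.274]
 [-0.12  -0.262 -0.958]]
```

Request:
step_arm(commands=[{"x": -45, "y": 0, "z": 0, "spin": 0, "gripper": -1}, {"x": -45, "y": 0, "z": 0, "spin": 0, "gripper": -1}, {"x": 18, "y": -25, "z": 8, "spin": 0, "gripper": -1}, {"x": 18, "y": -25, "z": 8, "spin": 0, "gripper": -1}, {"x": 18, "y": -25, "z": 8, "spin": 0, "gripper": -1}, {"x": 18, "y": -25, "z": 8, "spin": 0, "gripper": -1}, {"x": 18, "y": -25, "z": 8, "spin": 0, "gripper": -1}, {"x": 18, "y": -25, "z": 8, "spin": 0, "gripper": -1}, {"x": 18, "y": -25, "z": 8, "spin": 0, "gripper": -1}, {"x": 18, "y": -25, "z": 8, "spin": 0, "gripper": -1}])

```text
time: 16.4
eef_pos: [0.0305, -0.1516, 0.3809]
tcp_rot: [0.98, -0.059, -0.049, -0.186]
contact_force: [0.8, -0.3, -0.8]
opening: 0.999
finger_force: 0.0
```

Run:
```python
from h import *
s=get_state(); print(s["eef_pos"],s["qpos"].round(3),s["contact_force"],s["time"]); print(R.from_quat(s["tcp_rot"]).as_matrix().round(3))
```

```text
[ 0.03051271 -0.15159997  0.38093703] [-1.8   -0.895  2.287 -0.181  2.097 -0.173] [ 0.82579939 -0.28337589 -0.78810454] 16.4
[[ 0.988 -0.134 -0.074]
 [-0.097 -0.924  0.37 ]
 [-0.118 -0.358 -0.926]]
```

Request:
step_arm(commands=[{"x": -48, "y": 0, "z": 0, "spin": 0, "gripper": -1}, {"x": -48, "y": 0, "z": 0, "spin": 0, "gripper": -1}, {"x": -10, "y": 0, "z": 0, "spin": 0, "gripper": -1}, {"x": 20, "y": -25, "z": 10, "spin": 0, "gripper": -1}, {"x": 20, "y": -25, "z": 10, "spin": 0, "gripper": -1}, {"x": 20, "y": -25, "z": 10, "spin": 0, "gripper": -1}, {"x": 20, "y": -25, "z": 10, "spin": 0, "gripper": -1}, {"x": 20, "y": -25, "z": 10, "spin": 0, "gripper": -1}, {"x": 20, "y": -25, "z": 10, "spin": 0, "gripper": -1}, {"x": 20, "y": -25, "z": 10, "spin": 0, "gripper": -1}])

```text
time: 17.4
eef_pos: [0.0966, -0.1085, 0.404]
tcp_rot: [0.972, -0.059, -0.054, -0.223]
contact_force: [-0.2, -0.6, -0.3]
opening: 1.0
finger_force: 0.0
```

Run:
```python
from h import *
s=get_state(); print(s["eef_pos"],s["qpos"].round(3),s["contact_force"],s["time"]); print(R.from_quat(s["tcp_rot"]).as_matrix().round(3))
```

```text
[ 0.09656763 -0.10851403  0.40402211] [-1.505 -0.895  2.259 -0.063  2.236  0.16 ] [-0.15215423 -0.55797692 -0.29096722] 17.4
[[ 0.987 -0.139 -0.078]
 [-0.091 -0.894  0.439]
 [-0.131 -0.426 -0.895]]
```

```bash
cat > plan.py <<'E'
from h import *
def delta(tgt,spin=0):
    s=get_state(); M=R.from_quat(s["tcp_rot"]).as_matrix()
    M=M@R.from_euler('z',spin,degrees=True).as_matrix()
    d=M.T@(np.array(tgt)-s["eef_pos"])*1000
    print("to",np.round(tgt,3),"tool mm",d.round(1),"norm",np.linalg.norm(d).round(1))
    return M
E
python3 - <<'E'
from pail import *; from plan import *
c=grab("top"); P,uv,col=cloud(c)
b=P[(P[:,2]>.03)&(P[:,2]<.052)&(P[:,1]<-.13)&(P[:,1]>-.22)&(P[:,0]>.38)&(P[:,0]<.55)]
print(len(b)); 
m,d,L=line(b); print(m,d,L)
s=(P[:,2]>.104)&(P[:,2]<.117)&(np.hypot(P[:,0]-.471,P[:,1]+.046)<.1); print(s.sum())
hi=b[b[:,2]>.038]; print(len(hi),hi.min(0),hi.max(0),np.median(hi,0))
bar=np.array([.459,-.158,.038])
M=delta([.455,-.32,.34],-2.4); print(M.round(3))
save({"color":c["color"][150:320,220:420]},"pics/t5.png",3)
E
```

```text
90
[ 0.45800385 -0.15683842] [-0.99386115  0.11063461] 0.09305156958228578
223
75 [ 0.41161093 -0.16727743  0.03819717] [ 0.50365497 -0.14885936  0.04882172] [ 0.45903709 -0.15649873  0.04264692]
to [ 0.455 -0.32   0.34 ] tool mm [369.9 188.4 -64.7] norm 420.2
[[ 0.993 -0.087 -0.081]
 [-0.043 -0.897  0.439]
 [-0.111 -0.433 -0.895]]
```

View pics/t5.png

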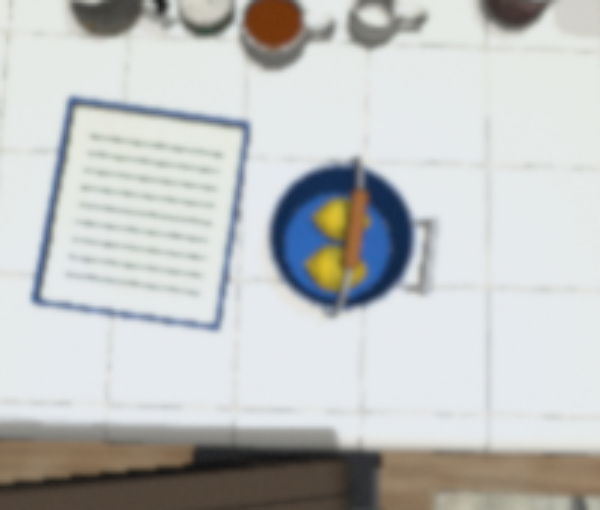

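The picture shows the pail standing beside the tray with its bar on the far side (bar at (426,257)). The measured bar centre is (0.458, -0.157), which matches the pail fit. The lean is about 26°, so I'll approach.

Request:
step_arm(commands=[{"x": 0, "y": 0, "z": 0, "spin": -2.4, "gripper": -1}, {"x": 41, "y": 21, "z": -7, "spin": 0, "gripper": -1}, {"x": 41, "y": 21, "z": -7, "spin": 0, "gripper": -1}, {"x": 41, "y": 21, "z": -7, "spin": 0, "gripper": -1}, {"x": 41, "y": 21, "z": -7, "spin": 0, "gripper": -1}, {"x": 41, "y": 21, "z": -7, "spin": 0, "gripper": -1}, {"x": 41, "y": 21, "z": -7, "spin": 0, "gripper": -1}, {"x": 41, "y": 21, "z": -7, "spin": 0, "gripper": -1}, {"x": 41, "y": 21, "z": -7, "spin": 0, "gripper": -1}, {"x": 41, "y": 21, "z": -7, "spin": 0, "gripper": -1}])

```text
time: 18.45
eef_pos: [0.4501, -0.327, 0.3364]
tcp_rot: [0.973, -0.038, -0.05, -0.224]
contact_force: [0.4, -1.0, 0.1]
opening: 1.0
finger_force: 0.0
```

Run:
```python
from plan import *
s=get_state(); print(s["eef_pos"],s["qpos"].round(3),s["time"])
bar=np.array([.458,-.157,.038]); M=R.from_quat(s["tcp_rot"]).as_matrix(); print(M.round(3))
delta(bar-M[:,2]*.12); delta(bar-M[:,2]*.003)
```

```text
[ 0.45005    -0.32697331  0.33636723] [-0.902  0.16   1.605  0.217  1.786  0.75 ] 18.45
[[ 0.992 -0.096 -0.079]
 [-0.052 -0.897  0.439]
 [-0.113 -0.431 -0.895]]
to [ 0.468 -0.21   0.145] tool mm [ 32.9 -24.5 221. ] norm 224.8
to [ 0.458 -0.158  0.041] tool mm [ 32.9 -24.5 338. ] norm 340.5
```

Request:
step_arm(commands=[{"x": 7, "y": -5, "z": 44, "spin": 0, "gripper": 0.25}, {"x": 7, "y": -5, "z": 44, "spin": 0, "gripper": 0.25}, {"x": 7, "y": -5, "z": 44, "spin": 0, "gripper": 0.25}, {"x": 6, "y": -5, "z": 44, "spin": 0, "gripper": 0.25}, {"x": 6, "y": -5, "z": 44, "spin": 0, "gripper": 0.25}, {"x": 0, "y": 0, "z": 0, "spin": 0, "gripper": 0.25}, {"x": 0, "y": 0, "z": 0, "spin": 0, "gripper": 0.25}, {"x": 0, "y": 0, "z": 0, "spin": 0, "gripper": 0.25}, {"x": 0, "y": 0, "z": 0, "spin": 0, "gripper": 0.25}, {"x": 0, "y": 0, "z": 0, "spin": 0, "gripper": 0.25}])

```text
time: 19.45
eef_pos: [0.4671, -0.2102, 0.1487]
tcp_rot: [0.973, -0.039, -0.048, -0.222]
contact_force: [0.5, 0.3, -0.4]
opening: 0.374
finger_force: 0.0
```

Run:
```python
from plan import *
s=get_state(); print(s["eef_pos"],s["qpos"].round(3),s["time"],s["opening"])
bar=np.array([.458,-.157,.038]); M=R.from_quat(s["tcp_rot"]).as_matrix(); print(M.round(3))
delta(bar-M[:,2]*.003)
```

```text
[ 0.46712102 -0.21021184  0.14874142] [-0.749  0.203  1.913  0.275  1.407  0.803] 19.45 0.37351392172699655
[[ 0.992 -0.096 -0.075]
 [-0.054 -0.898  0.437]
 [-0.11  -0.429 -0.897]]
to [ 0.458 -0.158  0.041] tool mm [  0.2   0.6 120.2] norm 120.2
```

Request:
step_arm(commands=[{"x": 0, "y": 0, "z": 20, "spin": 0, "gripper": 0.25}, {"x": 0, "y": 0, "z": 20, "spin": 0, "gripper": 0.25}, {"x": 0, "y": 0, "z": 20, "spin": 0, "gripper": 0.25}, {"x": 0, "y": 0, "z": 16, "spin": 0, "gripper": 0.25}, {"x": 0, "y": 0, "z": 12, "spin": 0, "gripper": 0.25}, {"x": 0, "y": 0, "z": 10, "spin": 0, "gripper": 0.25}, {"x": 0, "y": 0, "z": 8, "spin": 0, "gripper": 0.25}, {"x": 0, "y": 0, "z": 7, "spin": 0, "gripper": 0.25}, {"x": 0, "y": 0, "z": 6, "spin": 0, "gripper": 0.25}, {"x": 0, "y": 0, "z": 0, "spin": 0, "gripper": 0.25}])

```text
time: 20.45
eef_pos: [0.4572, -0.157, 0.0401]
tcp_rot: [0.973, -0.039, -0.049, -0.223]
contact_force: [0.1, -3.1, -1.6]
opening: 0.375
finger_force: 0.0
```

Request:
step_arm(commands=[{"x": 0, "y": 0, "z": 0, "spin": 0, "gripper": 1}, {"x": 0, "y": 0, "z": 0, "spin": 0, "gripper": 1}, {"x": 0, "y": 0, "z": 0, "spin": 0, "gripper": 1}, {"x": 0, "y": 0, "z": 0, "spin": 0, "gripper": 1}, {"x": 0, "y": 0, "z": 0, "spin": 0, "gripper": 1}, {"x": 0, "y": 0, "z": 0, "spin": 0, "gripper": 1}, {"x": 0, "y": 0, "z": 0, "spin": 0, "gripper": 1}, {"x": 0, "y": 0, "z": 0, "spin": 0, "gripper": 1}, {"x": 0, "y": 0, "z": 0, "spin": 0, "gripper": 1}, {"x": 0, "y": 0, "z": 0, "spin": 0, "gripper": 1}], force=40)

```text
time: 21.45
eef_pos: [0.457, -0.1563, 0.0405]
tcp_rot: [0.973, -0.038, -0.049, -0.224]
contact_force: [0.3, 0.7, 0.1]
opening: 0.121
finger_force: 39.0
```

Run:
```python
from pail import *; from plan import *
s=get_state(); print(s["eef_pos"],s["contact_force"],s["time"],s["opening"],s["finger_force"])
c=grab("top"); pail(c,[.471,-.046])
M=R.from_quat(s["tcp_rot"]).as_matrix(); print(M.round(3))
c=grab("scene"); save({"color":c["color"][150:320,220:420]},"pics/s6.png",3)
```

```text
[ 0.45700583 -0.15629748  0.0405443 ] [0.31740453 0.6986195  0.05850152] 21.45 0.12088846971866915 38.96293759346008
rim ctr [ 0.47102443 -0.04244935  0.084305  ] 222
handle [ 0.46535212 -0.05133071] [-0.99553811  0.09436036] 174.58549439294612 0.09824185742564576 ztop 0.1996649289589958
bar [ 0.46952615 -0.03921602] [0.14032067 0.99010611] 81.9335972988982 0.2613483801029204 z [0.03413936 0.03948995 0.04640863] dist 0.0035636085057056755 dir(-x) 114.86240629078364 125
[[ 0.992 -0.097 -0.078]
 [-0.053 -0.897  0.439]
 [-0.113 -0.432 -0.895]]
```

View pics/s6.png

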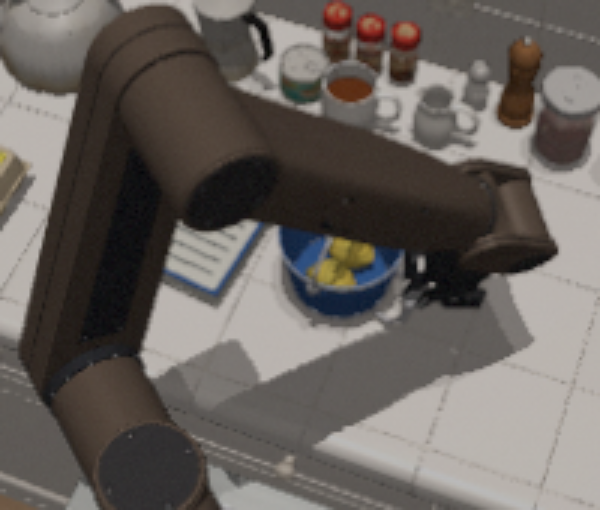

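The bar is gripped. I'll tip the pail along an arc about its foot edge.

Request:
step_arm(commands=[{"x": -1, "y": -8, "z": -8, "spin": 0, "gripper": 1}, {"x": -1, "y": -10, "z": -9, "spin": 0, "gripper": 1}, {"x": -1, "y": -10, "z": -9, "spin": 0, "gripper": 1}, {"x": -1, "y": -10, "z": -9, "spin": 0, "gripper": 1}, {"x": -1, "y": -10, "z": -8, "spin": 0, "gripper": 1}, {"x": -1, "y": -11, "z": -6, "spin": 0, "gripper": 1}, {"x": -1, "y": -12, "z": -5, "spin": 0, "gripper": 1}, {"x": 0, "y": -12, "z": -5, "spin": 0, "gripper": 1}, {"x": 0, "y": -12, "z": -4, "spin": 0, "gripper": 1}, {"x": 0, "y": -12, "z": -4, "spin": 0, "gripper": 1}], force=40)

```text
time: 22.55
eef_pos: [0.4659, -0.089, 0.1484]
tcp_rot: [0.973, -0.038, -0.049, -0.223]
contact_force: [-0.5, -2.6, -2.5]
opening: 0.121
finger_force: 38.9
```

Run:
```python
from pail import *; from plan import *
s=get_state(); print(s["eef_pos"],s["contact_force"],s["time"],s["opening"],s["finger_force"])
M=R.from_quat(s["tcp_rot"]).as_matrix(); print(M.round(3))
c=grab("scene"); save({"color":c["color"][150:320,220:420]},"pics/s7.png",3)
```

```text
[ 0.46588191 -0.08899017  0.14843414] [-0.50969295 -2.57222492 -2.47678967] 22.55 0.12076434174061905 38.8831490278244
[[ 0.992 -0.096 -0.078]
 [-0.053 -0.897  0.438]
 [-0.112 -0.431 -0.896]]
```

View pics/s7.png

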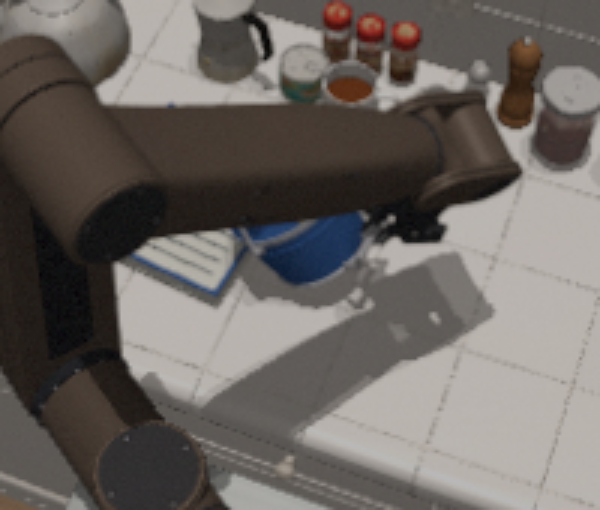

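The picture shows the pail tipped about 40° with its mouth over the tray edge (about (300,240)). I'll continue lifting and advancing.

Request:
step_arm(commands=[{"x": 0, "y": -11, "z": -2, "spin": 0, "gripper": 1}, {"x": 0, "y": -11, "z": -2, "spin": 0, "gripper": 1}, {"x": -1, "y": -11, "z": -2, "spin": 0, "gripper": 1}, {"x": 0, "y": -11, "z": -2, "spin": 0, "gripper": 1}, {"x": 0, "y": -11, "z": -2, "spin": 0, "gripper": 1}, {"x": -1, "y": -11, "z": -2, "spin": 0, "gripper": 1}, {"x": 0, "y": -11, "z": -2, "spin": 0, "gripper": 1}, {"x": 0, "y": -11, "z": -2, "spin": 0, "gripper": 1}, {"x": 0, "y": -11, "z": -2, "spin": 0, "gripper": 1}, {"x": 0, "y": -11, "z": -2, "spin": 0, "gripper": 1}])

```text
time: 23.6
eef_pos: [0.4778, -0.0009, 0.2175]
tcp_rot: [0.973, -0.038, -0.046, -0.222]
contact_force: [-1.7, -5.3, 6.2]
opening: 0.117
finger_force: 43.2
```

Request:
step_arm(commands=[{"x": 0, "y": -11, "z": -2, "spin": 0, "gripper": 1}, {"x": 0, "y": -11, "z": -2, "spin": 0, "gripper": 1}, {"x": -1, "y": -11, "z": -2, "spin": 0, "gripper": 1}, {"x": 0, "y": -11, "z": -2, "spin": 0, "gripper": 1}, {"x": 0, "y": -11, "z": -2, "spin": 0, "gripper": 1}, {"x": -1, "y": -11, "z": -2, "spin": 0, "gripper": 1}, {"x": 0, "y": -11, "z": -2, "spin": 0, "gripper": 1}, {"x": 0, "y": -11, "z": -2, "spin": 0, "gripper": 1}, {"x": 0, "y": -11, "z": -2, "spin": 0, "gripper": 1}, {"x": 0, "y": -11, "z": -2, "spin": 0, "gripper": 1}])

```text
time: 24.6
eef_pos: [0.4862, 0.0913, 0.2791]
tcp_rot: [0.973, -0.038, -0.049, -0.224]
contact_force: [0.4, -0.1, -7.6]
opening: 0.114
finger_force: 40.7
```

```bash
cat > lem.py <<'E'
from h import *
def lem(n):
    c=grab(n); hsv=cv2.cvtColor(c["color"],cv2.COLOR_RGB2HSV)
    m=cv2.inRange(hsv,(20,120,60),(34,255,255)); k,l,st,ce=cv2.connectedComponentsWithStats(m)
    for i in range(1,k):
        if st[i,4]<30: continue
        v,u=np.nonzero(l==i); z=c["z_map"][v,u]; p=pts(c,np.c_[u,v],z)
        q=np.median(p,0)
        if q[0]<.3 or q[2]>.3: continue
        w=q[:2]-[.503,.197]; a=np.radians(-6.4); t=[w@[np.cos(a),np.sin(a)],w@[-np.sin(a),np.cos(a)]]
        print(n,"yellow",st[i,4],p.mean(0).round(3),"ztop",p[:,2].max().round(3),"ext",np.ptp(p,0).round(3),"tray",np.round(t,3))
    return c
E
python3 - <<'E'
from lem import *
s=get_state(); print(s["eef_pos"],s["contact_force"],s["time"],s["opening"],s["finger_force"],s["qpos"].round(2))
print(R.from_quat(s["tcp_rot"]).as_matrix().round(3))
lem("top"); c=lem("scene")
P,uv,col=cloud(c); col=col.astype(int); b=P[(col[:,2]-col[:,0]>50)&(P[:,2]>.05)&(abs(P[:,0]-.48)<.2)&(abs(P[:,1]-.1)<.2)]; print(len(b),b.min(0),b.max(0))
E
```

```text
[0.48615403 0.09125164 0.2791131 ] [ 0.41279517 -0.14730492 -7.55130788] 24.6 0.11386767615382139 40.71419656276703 [-0.22 -0.1   1.98  0.42  1.47  1.34]
[[ 0.992 -0.097 -0.078]
 [-0.053 -0.897  0.439]
 [-0.113 -0.431 -0.895]]
top yellow 33 [ 0.839 -0.613  0.18 ] ztop 0.188 ext [0.026 0.025 0.021] tray [ 0.422 -0.767]
top yellow 85 [ 0.842 -0.852  0.03 ] ztop 0.057 ext [0.019 0.068 0.047] tray [ 0.454 -1.006]
top yellow 468 [0.415 0.515 0.073] ztop 0.082 ext [0.066 0.111 0.016] tray [-0.125  0.306]
scene yellow 162 [0.375 0.474 0.151] ztop 0.719 ext [0.419 0.437 0.658] tray [-0.119  0.301]
scene yellow 121 [ 0.841 -0.857  0.029] ztop 0.064 ext [0.058 0.082 0.054] tray [ 0.453 -1.009]
147 [0.41463912 0.07407196 0.17443172] [0.47997591 0.1399224  0.23656772]
```

Weight is still 7.6 N, so the lemons are still inside. I'll ease the grip so the pail can hang freely.

Request:
step_arm(commands=[{"x": 0, "y": 0, "z": 0, "spin": 0, "gripper": 1}, {"x": 0, "y": 0, "z": 0, "spin": 0, "gripper": 1}, {"x": 0, "y": 0, "z": 0, "spin": 0, "gripper": 1}, {"x": 0, "y": 0, "z": 0, "spin": 0, "gripper": 1}, {"x": 0, "y": 0, "z": 0, "spin": 0, "gripper": 1}, {"x": 0, "y": 0, "z": 0, "spin": 0, "gripper": 1}, {"x": 0, "y": 0, "z": 0, "spin": 0, "gripper": 1}, {"x": 0, "y": 0, "z": 0, "spin": 0, "gripper": 1}, {"x": 0, "y": 0, "z": 0, "spin": 0, "gripper": 1}, {"x": 0, "y": 0, "z": 0, "spin": 0, "gripper": 1}], force=32)

```text
time: 25.7
eef_pos: [0.4861, 0.0905, 0.2785]
tcp_rot: [0.973, -0.038, -0.049, -0.224]
contact_force: [0.2, -0.4, -6.9]
opening: 0.121
finger_force: 40.7
```

Run:
```python
from lem import *
s=get_state(); print(s["eef_pos"],s["contact_force"],s["wrist_torque"],s["time"],s["opening"],s["finger_force"])
c=grab("top"); a=c["color"][140:290,200:350]; c=grab("scene"); b=c["color"][140:290,240:390]
cv2.imwrite("pics/b8.png",cv2.resize(np.hstack([a,b])[:,:,::-1],None,fx=2.6,fy=2.6))
```

```text
[0.48611773 0.09049951 0.2785339 ] [ 0.23989426 -0.38056472 -6.945738  ] [-0.8908578  -0.08008303  0.05349057] 25.7 0.12055712935140436 40.70660948753357
```

View pics/b8.png

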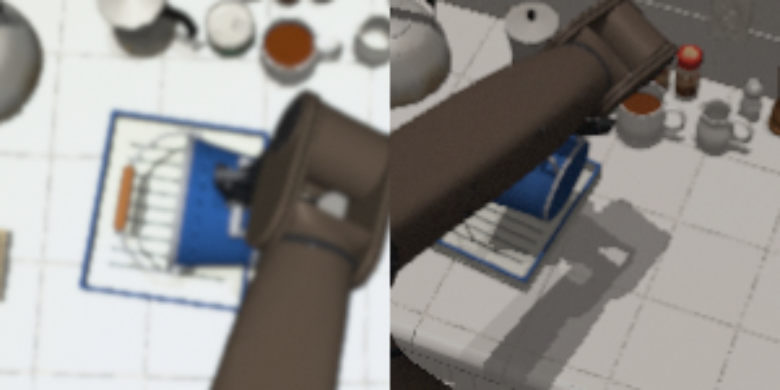

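The pail hangs near level, with its rim at about (185,200) and the handle at (123,198) in the top crop. No lemons are out yet. I'll measure the tilt from depth after easing the grip to 20 N.

Request:
step_arm(commands=[{"x": 0, "y": 0, "z": 0, "spin": 0, "gripper": 1}, {"x": 0, "y": 0, "z": 0, "spin": 0, "gripper": 1}, {"x": 0, "y": 0, "z": 0, "spin": 0, "gripper": 1}, {"x": 0, "y": 0, "z": 0, "spin": 0, "gripper": 1}, {"x": 0, "y": 0, "z": 0, "spin": 0, "gripper": 1}, {"x": 0, "y": 0, "z": 0, "spin": 0, "gripper": 1}, {"x": 0, "y": 0, "z": 0, "spin": 0, "gripper": 1}, {"x": 0, "y": 0, "z": 0, "spin": 0, "gripper": 1}, {"x": 0, "y": 0, "z": 0, "spin": 0, "gripper": 1}, {"x": 0, "y": 0, "z": 0, "spin": 0, "gripper": 1}], force=20)

```text
time: 26.8
eef_pos: [0.4861, 0.0905, 0.2785]
tcp_rot: [0.973, -0.038, -0.049, -0.224]
contact_force: [0.1, 0.6, -6.9]
opening: 0.121
finger_force: 40.7
```

```bash
cat > tilt.py <<'E'
from h import *
def tilt():
    c=grab("top"); P,uv,col=cloud(c); col=col.astype(int); s=get_state(); e=s["eef_pos"]
    u=np.array([.109,.994]); v=np.array([.994,-.109]); w=P[:,:2]-e[:2]; U=w@u; V=w@v
    k=(col[:,2]-col[:,0]>60)&(abs(V)<.025)&(U>0.0)&(U<.2)&(P[:,2]>.08)
    f=np.polyfit(U[k],P[k,2],1); print("n",k.sum(),"slope deg",np.degrees(np.arctan(f[0])),"tilt~",100-np.degrees(np.arctan(f[0])),"U",U[k].min(),U[k].max(),"z",P[k,2].min(),P[k,2].max())
    h=(col[:,0]-col[:,2]>70)&(abs(V)<.05)&(U>.05)&(U<.3)&(P[:,2]>.03)
    if h.sum()>5: print("handle U,z",U[h].mean(),P[h,2].mean(), h.sum())
    print(e,s["contact_force"],s["opening"],s["finger_force"],s["time"])
E
python3 -c "
from tilt import *; tilt()
from lem import lem; lem('top'); lem('scene')"
```

```text
n 226 slope deg 11.28975285683932 tilt~ 88.71024714316069 U 0.013452197837432237 0.06767552803080572 z 0.23084389069799038 0.37215061742873523
handle U,z 0.16108277649313177 0.14563301088541525 73
[0.48613017 0.09047466 0.27851481] [ 0.3771037  -0.35664449 -6.87505313] 0.12140157283415624 40.715850591659546 26.85
top yellow 34 [ 0.839 -0.614  0.179] ztop 0.186 ext [0.027 0.025 0.019] tray [ 0.422 -0.767]
top yellow 85 [ 0.842 -0.852  0.03 ] ztop 0.057 ext [0.019 0.071 0.045] tray [ 0.454 -1.005]
top yellow 468 [0.415 0.514 0.076] ztop 1.41 ext [0.128 0.544 1.345] tray [-0.125  0.306]
scene yellow 155 [0.37  0.468 0.161] ztop 1.622 ext [0.931 0.921 1.558] tray [-0.12   0.301]
scene yellow 122 [ 0.83  -0.853  0.043] ztop 1.622 ext [1.364 0.542 1.612] tray [ 0.453 -1.009]
```

Request:
step_arm(commands=[{"x": 0, "y": 0, "z": 0, "spin": 0, "gripper": 0.9}, {"x": 0, "y": 0, "z": 0, "spin": 0, "gripper": 0.9}, {"x": 0, "y": 0, "z": 0, "spin": 0, "gripper": 0.85}, {"x": 0, "y": 0, "z": 0, "spin": 0, "gripper": 0.85}, {"x": 0, "y": 0, "z": 0, "spin": 0, "gripper": 0.85}, {"x": 0, "y": 0, "z": 0, "spin": 0, "gripper": 0.85}, {"x": 0, "y": 0, "z": 0, "spin": 0, "gripper": 0.85}, {"x": 0, "y": 0, "z": 0, "spin": 0, "gripper": 0.85}, {"x": 0, "y": 0, "z": 0, "spin": 0, "gripper": 0.85}, {"x": 0, "y": 0, "z": 0, "spin": 0, "gripper": 0.85}], force=24)

```text
time: 27.95
eef_pos: [0.4861, 0.0905, 0.2785]
tcp_rot: [0.973, -0.038, -0.049, -0.224]
contact_force: [-0.3, -0.1, -8.4]
opening: 0.12
finger_force: 40.7
```

```bash
sed -i 's/(P\[:,2\]>.08)/(P[:,2]>.08)\&(P[:,2]<.262)/; s/print("n"/print(np.c_[U[k],P[k,2]][np.argsort(U[k])][::12].round(3).tolist(),"n"/' tilt.py && python3 -c "
from tilt import *; tilt()"
```

```text
[[0.014, 0.238], [0.02, 0.245], [0.025, 0.234], [0.029, 0.245], [0.032, 0.245], [0.036, 0.244], [0.038, 0.249], [0.041, 0.245], [0.044, 0.25], [0.046, 0.243], [0.048, 0.247], [0.05, 0.249], [0.053, 0.247], [0.055, 0.253], [0.057, 0.251], [0.059, 0.25], [0.062, 0.249], [0.064, 0.248], [0.066, 0.254]] n 224 slope deg 16.972662959334382 tilt~ 83.02733704066561 U 0.01370362149973472 0.06758974760690702 z 0.22927098282908398 0.25788307801515353
handle U,z 0.16115993937793385 0.14524572594552915 73
[0.48613975 0.09047199 0.27853401] [ 0.32478776 -0.34736712 -7.28227714] 0.11911183626579025 40.70705473423004 28.0
```

The tilt is about 88°, and friction stops it short of tipping further. I'll shake it vertically.

Request:
step_arm(commands=[{"x": -5, "y": -18, "z": -37, "spin": 0, "gripper": 1}, {"x": 5, "y": 18, "z": 37, "spin": 0, "gripper": 1}, {"x": -5, "y": -18, "z": -37, "spin": 0, "gripper": 1}, {"x": 5, "y": 18, "z": 37, "spin": 0, "gripper": 1}, {"x": -5, "y": -18, "z": -37, "spin": 0, "gripper": 1}, {"x": 5, "y": 18, "z": 37, "spin": 0, "gripper": 1}, {"x": -5, "y": -18, "z": -37, "spin": 0, "gripper": 1}, {"x": 5, "y": 18, "z": 37, "spin": 0, "gripper": 1}, {"x": 0, "y": 0, "z": 0, "spin": 0, "gripper": 1}, {"x": 0, "y": 0, "z": 0, "spin": 0, "gripper": 1}], force=40)

```text
time: 29.0
eef_pos: [0.4857, 0.091, 0.2788]
tcp_rot: [0.972, -0.039, -0.05, -0.225]
contact_force: [-0.7, 0.6, -4.9]
opening: 0.115
finger_force: 40.4
```

```bash
python3 -c "
from tilt import *; tilt()
from lem import lem; lem('top')"
```

```text
[[0.001, 0.221], [0.023, 0.226], [0.027, 0.232], [0.031, 0.229], [0.035, 0.227], [0.038, 0.233], [0.04, 0.23], [0.043, 0.231], [0.045, 0.23], [0.048, 0.227], [0.05, 0.229], [0.053, 0.229], [0.055, 0.23], [0.058, 0.228]] n 162 slope deg -1.5504828287543442 tilt~ 101.55048282875434 U 0.0006047637355280415 0.058799753390582014 z 0.22022801931991398 0.23446059650717554
handle U,z 0.12075401903167962 0.07582564268851641 181
[0.48666636 0.0908526  0.28007729] [ 0.56154798  0.27410859 -4.38573402] 0.11659182059687867 40.470680594444275 29.05
top yellow 32 [ 0.839 -0.614  0.179] ztop 0.185 ext [0.026 0.026 0.023] tray [ 0.421 -0.767]
top yellow 85 [ 0.842 -0.852  0.03 ] ztop 0.058 ext [0.017 0.067 0.044] tray [ 0.454 -1.006]
top yellow 116 [0.542 0.22  0.057] ztop 0.092 ext [0.049 0.037 0.052] tray [0.037 0.027]
top yellow 465 [0.415 0.514 0.076] ztop 1.41 ext [0.128 0.543 1.345] tray [-0.125  0.307]
```

Tilted to about 100° and the weight fell to 4.4 N, so both lemons seem to be out. I'll raise the pail and check.

Request:
step_arm(commands=[{"x": -1, "y": -4, "z": -9, "spin": 0, "gripper": 1}, {"x": -1, "y": -4, "z": -9, "spin": 0, "gripper": 1}, {"x": -1, "y": -4, "z": -9, "spin": 0, "gripper": 1}, {"x": -1, "y": -4, "z": -9, "spin": 0, "gripper": 1}, {"x": -1, "y": -4, "z": -9, "spin": 0, "gripper": 1}, {"x": -1, "y": -4, "z": -9, "spin": 0, "gripper": 1}, {"x": 0, "y": 0, "z": 0, "spin": 0, "gripper": 1}, {"x": 0, "y": 0, "z": 0, "spin": 0, "gripper": 1}, {"x": 0, "y": 0, "z": 0, "spin": 0, "gripper": 1}, {"x": 0, "y": 0, "z": 0, "spin": 0, "gripper": 1}])

```text
time: 30.1
eef_pos: [0.4864, 0.0887, 0.3371]
tcp_rot: [0.973, -0.039, -0.05, -0.224]
contact_force: [-1.0, -0.4, -5.1]
opening: 0.112
finger_force: 40.5
```

```bash
python3 -c "
from tilt import *; tilt()
print(R.from_quat(get_state()['tcp_rot']).as_matrix().round(3))
from lem import lem; lem('top'); lem('scene')"
```

```text
Traceback (most recent call last):
  File "tilt.py", line 6, in tilt
    f=np.polyfit(U[k],P[k,2],1); print(np.c_[U[k],P[k,2]][np.argsort(U[k])][::12].round(3).tolist(),"n",k.sum(),"slope deg",np.degrees(np.arctan(f[0])),"tilt~",100-np.degrees(np.arctan(f[0])),"U",U[k].min(),U[k].max(),"z",P[k,2].min(),P[k,2].max())
TypeError: expected non-empty vector for x
```

Request:
step_arm(commands=[{"x": -1, "y": 10, "z": -5, "spin": 0, "gripper": 1}, {"x": -1, "y": 15, "z": -7, "spin": 0, "gripper": 1}, {"x": -1, "y": 17, "z": -8, "spin": 0, "gripper": 1}, {"x": -1, "y": 17, "z": -8, "spin": 0, "gripper": 1}, {"x": -1, "y": 17, "z": -8, "spin": 0, "gripper": 1}, {"x": -1, "y": 17, "z": -8, "spin": 0, "gripper": 1}, {"x": -1, "y": 15, "z": -7, "spin": 0, "gripper": 1}, {"x": 0, "y": 12, "z": -6, "spin": 0, "gripper": 1}, {"x": 0, "y": 0, "z": 0, "spin": 0, "gripper": 1}, {"x": 0, "y": 0, "z": 0, "spin": 0, "gripper": 1}])

```text
time: 31.15
eef_pos: [0.4727, -0.0436, 0.338]
tcp_rot: [0.973, -0.039, -0.049, -0.224]
contact_force: [0.9, 1.5, -5.5]
opening: 0.115
finger_force: 40.4
```

```bash
cat > to.py <<'E'
from plan import *
T=np.array([.503,.197]); v=np.array([.994,-.111]); u=np.array([.111,.994])
def to(U,z):
    s=get_state(); lat=-.0066  # tray-x of bar kept
    g=T+u*U+v*lat; delta([*g,z])
def here():
    s=get_state(); w=s["eef_pos"][:2]-T; print("tray x,y,z",(w@v).round(4),(w@u).round(4),s["eef_pos"][2].round(4),"F",s["contact_force"].round(1),"t",s["time"],"op",s["opening"].round(3),s["finger_force"])
E
python3 -c "
from to import *
from lem import lem; lem('top'); lem('scene'); here(); to(-.242,.217)
print(R.from_quat(get_state()['tcp_rot']).as_matrix().round(3))"
```

```text
top yellow 33 [ 0.839 -0.614  0.179] ztop 0.184 ext [0.028 0.025 0.014] tray [ 0.422 -0.768]
top yellow 85 [ 0.836 -0.842  0.046] ztop 1.41 ext [0.528 0.913 1.397] tray [ 0.454 -1.004]
top yellow 156 [0.585 0.265 0.052] ztop 0.066 ext [0.059 0.048 0.028] tray [0.074 0.076]
top yellow 183 [0.571 0.135 0.056] ztop 0.071 ext [0.058 0.048 0.032] tray [ 0.074 -0.054]
top yellow 469 [0.415 0.514 0.076] ztop 1.41 ext [0.128 0.544 1.346] tray [-0.125  0.306]
scene yellow 121 [ 0.83  -0.853  0.043] ztop 1.622 ext [1.363 0.541 1.612] tray [ 0.452 -1.009]Traceback (most recent call last):
  File "<string>", line 3, in <module>
    from lem import lem; lem('top'); lem('scene'); here(); to(-.242,.217)
                                                   ~~~~^^
  File "to.py", line 7, in here
    s=get_state(); w=s["eef_pos"][:2]-T; print("tray x,y,z",(w@v).round(4),(w@u).round(4),s["eef_pos"][2].round(4),"F",s["contact_force"].round(1),"t",s["time"],"op",s["opening"].round(3),s["finger_force"])
                                                                                                                                                                      ^^^^^^^^^^^^^^^^^^
AttributeError: 'float' object has no attribute 'round'
```

Both lemons lie in the tray at (0.074, 0.076) and (0.074, -0.054). Now I'll lower the pail until its lip touches.

Request:
step_arm(commands=[{"x": 1, "y": 5, "z": 11, "spin": 0, "gripper": 1}, {"x": 2, "y": 5, "z": 11, "spin": 0, "gripper": 1}, {"x": 1, "y": 5, "z": 11, "spin": 0, "gripper": 1}, {"x": 2, "y": 5, "z": 11, "spin": 0, "gripper": 1}, {"x": 1, "y": 5, "z": 11, "spin": 0, "gripper": 1}, {"x": 2, "y": 5, "z": 11, "spin": 0, "gripper": 1}, {"x": 1, "y": 5, "z": 11, "spin": 0, "gripper": 1}, {"x": 1, "y": 6, "z": 11, "spin": 0, "gripper": 1}, {"x": 1, "y": 6, "z": 11, "spin": 0, "gripper": 1}, {"x": 1, "y": 5, "z": 10, "spin": 0, "gripper": 1}])

```text
time: 32.25
eef_pos: [0.473, -0.0429, 0.2185]
tcp_rot: [0.972, -0.038, -0.048, -0.226]
contact_force: [-1.3, -3.6, 35.4]
opening: 0.117
finger_force: 44.5
```

```bash
sed -i 's/s\["opening"\].round(3)/s["opening"]/' to.py && python3 -c "
from to import *
here(); to(-.311,.1875)
M=R.from_quat(get_state()['tcp_rot']).as_matrix(); print((M.T@[.111,.994,0]).round(3),M[2].round(3))
import tilt; tilt.tilt()"
```

```text
tray x,y,z -0.0031 -0.2418 0.2185 F [-1.3 -3.6 35.4] t 32.25 op 0.11686662354353418 44.45583164691925
to [ 0.462 -0.111  0.188] tool mm [-4.  75.9 -1.7] norm 76.0
[ 0.057 -0.901  0.431] [-0.11  -0.435 -0.894]
[[0.014, 0.168], [0.021, 0.165], [0.023, 0.165], [0.026, 0.167], [0.029, 0.169], [0.031, 0.164], [0.034, 0.164], [0.037, 0.165], [0.04, 0.165], [0.042, 0.167], [0.045, 0.169], [0.048, 0.167], [0.05, 0.168], [0.053, 0.167], [0.056, 0.167], [0.058, 0.167]] n 181 slope deg -3.0503298663057485 tilt~ 103.05032986630574 U 0.014463563093136822 0.05845325429622237 z 0.16030774643845502 0.17667632173074121
handle U,z 0.11224126685824892 0.035126518253429696 50
[ 0.47372515 -0.04330325  0.21894159] [ 0.13618351 -1.43020601  5.40100596] 0.11491024769316417 41.28233850002289 32.3
```

Request:
step_arm(commands=[{"x": 0, "y": 7, "z": -2, "spin": 0, "gripper": 1}, {"x": -1, "y": 7, "z": -2, "spin": 0, "gripper": 1}, {"x": 0, "y": 7, "z": -1, "spin": 0, "gripper": 1}, {"x": -1, "y": 7, "z": 0, "spin": 0, "gripper": 1}, {"x": 0, "y": 8, "z": 0, "spin": 0, "gripper": 1}, {"x": -1, "y": 8, "z": 0, "spin": 0, "gripper": 1}, {"x": 0, "y": 8, "z": 0, "spin": 0, "gripper": 1}, {"x": -1, "y": 8, "z": 1, "spin": 0, "gripper": 1}, {"x": 0, "y": 8, "z": 1, "spin": 0, "gripper": 1}, {"x": 0, "y": 8, "z": 1, "spin": 0, "gripper": 1}])

```text
time: 33.3
eef_pos: [0.4701, -0.1105, 0.2064]
tcp_rot: [0.971, -0.036, -0.038, -0.233]
contact_force: [-1.9, 9.1, 75.1]
opening: 0.117
finger_force: 49.9
```

```bash
python3 -c "
from to import *
here(); to(-.374,.1785); to(-.431,.1485)
import tilt; tilt.tilt()"
```

```text
tray x,y,z 0.0014 -0.3093 0.2064 F [-1.9  9.1 75.1] t 33.3 op 0.11684906211056931 49.883814454078674
to [ 0.455 -0.174  0.178] tool mm [-9.2 70.3 -3.3] norm 71.0
to [ 0.449 -0.231  0.148] tool mm [ -9.8 134.7  -2. ] norm 135.1
[[0.016, 0.158], [0.022, 0.16], [0.025, 0.164], [0.027, 0.163], [0.03, 0.161], [0.033, 0.163], [0.035, 0.17], [0.038, 0.168], [0.041, 0.162], [0.044, 0.167], [0.046, 0.169], [0.049, 0.165], [0.052, 0.173], [0.055, 0.17], [0.058, 0.168], [0.06, 0.174], [0.063, 0.174], [0.066, 0.173], [0.068, 0.172], [0.071, 0.174]] n 232 slope deg 15.917064585446719 tilt~ 84.08293541455328 U 0.01622627074295893 0.07165399669908297 z 0.15739778003436733 0.18171763644295047
handle U,z 0.18127393926030752 0.06278449375153627 75
[ 0.47031846 -0.11246101  0.20582597] [-1.75580165  4.64588808 58.8922117 ] 0.11350830565630364 49.4522362947464 33.35
```

Request:
step_arm(commands=[{"x": -1, "y": -4, "z": -9, "spin": 0, "gripper": 1}, {"x": 0, "y": 0, "z": 0, "spin": 0, "gripper": 1}, {"x": 0, "y": 0, "z": 0, "spin": 0, "gripper": 1}, {"x": 0, "y": 0, "z": 0, "spin": 0, "gripper": 1}, {"x": 0, "y": 0, "z": 0, "spin": 0, "gripper": 1}, {"x": 0, "y": 0, "z": 0, "spin": 0, "gripper": 1}, {"x": 0, "y": 0, "z": 0, "spin": 0, "gripper": 1}, {"x": 0, "y": 0, "z": 0, "spin": 0, "gripper": 1}, {"x": 0, "y": 0, "z": 0, "spin": 0, "gripper": 1}, {"x": 0, "y": 0, "z": 0, "spin": 0, "gripper": 1}])

```text
time: 34.35
eef_pos: [0.467, -0.1129, 0.2062]
tcp_rot: [0.973, -0.037, -0.04, -0.226]
contact_force: [1.9, 3.3, 27.1]
opening: 0.114
finger_force: 46.4
```

```bash
python3 -c "
from to import *
here(); to(-.374,.1785); print(get_state()['wrist_torque'])
M=R.from_quat(get_state()['tcp_rot']).as_matrix();print(M.round(3))
import tilt; tilt.tilt()
c=grab('top');P,uv,col=cloud(c); s=get_state(); w=P[:,:2]-T; U=w@u;V=w@v
k=(U>-.32)&(U<-.12)&(abs(V)<.12)&(P[:,2]>.01)
for a in np.arange(-.32,-.12,.02):
  for b in [-.08,-.04,0,.04,.08]:
    q=P[k&(abs(U-a-.01)<.01)&(abs(V-b)<.02),2]; print(round(np.median(q),3) if len(q) else None,end=' ')
  print(round(a,2))
"
```

```text
tray x,y,z -0.0014 -0.312 0.2062 F [ 1.9  3.3 27.1] t 34.35 op 0.1140278427204475 46.439584493637085
to [ 0.455 -0.174  0.178] tool mm [-6.  68.  -1.4] norm 68.2
[ 2.22481511 -0.25377088 -0.29424048]
[[ 0.994 -0.091 -0.062]
 [-0.055 -0.895  0.442]
 [-0.096 -0.436 -0.895]]
[[0.011, 0.163], [0.018, 0.16], [0.021, 0.165], [0.024, 0.162], [0.027, 0.161], [0.029, 0.168], [0.032, 0.164], [0.035, 0.168], [0.038, 0.167], [0.04, 0.169], [0.043, 0.167], [0.046, 0.174], [0.048, 0.17], [0.051, 0.172], [0.054, 0.174], [0.056, 0.176], [0.059, 0.176], [0.062, 0.174], [0.064, 0.178], [0.067, 0.172]] n 236 slope deg 16.542938005136 tilt~ 83.457061994864 U 0.010777745890323156 0.06862186537057448 z 0.15441192508568768 0.18135569999013823
handle U,z 0.1707085506776194 0.06636776625239854 64
[ 0.46695671 -0.11284818  0.20620775] [ 2.81462303  2.59991714 26.54648098] 0.11667754272569791 46.43992245197296 34.4
0.525 0.203 0.262 0.201 0.12 -0.32
0.132 0.153 0.168 0.154 0.123 -0.3
0.126 0.16 0.17 0.16 0.134 -0.28
0.132 0.166 0.176 0.166 0.136 -0.26
0.107 0.036 0.018 0.032 0.08 -0.24
0.085 0.028 0.015 0.026 0.08 -0.22
0.08 None None None 0.079 -0.2
0.071 0.064 0.01 0.072 0.071 -0.18
0.064 0.066 0.068 0.067 None -0.16
None None None None None -0.14
```

Request:
step_arm(commands=[{"x": 0, "y": 0, "z": 0, "spin": 0, "gripper": 0.82}, {"x": 0, "y": 0, "z": 0, "spin": 0, "gripper": 0.8}, {"x": 0, "y": 0, "z": 0, "spin": 0, "gripper": 0.8}, {"x": 0, "y": 0, "z": 0, "spin": 0, "gripper": 0.78}, {"x": 0, "y": 0, "z": 0, "spin": 0, "gripper": 0.78}, {"x": 0, "y": 0, "z": 0, "spin": 0, "gripper": 0.78}, {"x": 0, "y": 0, "z": 0, "spin": 0, "gripper": 0.77}, {"x": 0, "y": 0, "z": 0, "spin": 0, "gripper": 0.77}, {"x": 0, "y": 0, "z": 0, "spin": 0, "gripper": 0.77}, {"x": 0, "y": 0, "z": 0, "spin": 0, "gripper": 0.77}], force=20)

```text
time: 35.45
eef_pos: [0.4669, -0.1128, 0.2062]
tcp_rot: [0.973, -0.037, -0.04, -0.226]
contact_force: [1.9, 2.7, 27.3]
opening: 0.12
finger_force: 45.2
```

```bash
python3 -c "
from to import *
here(); to(-.374,.1785); print(get_state()['wrist_torque'])
import tilt; tilt.tilt()
"
```

```text
tray x,y,z -0.0014 -0.312 0.2062 F [ 1.9  2.7 27.3] t 35.45 op 0.1202807384331917 45.21410822868347
to [ 0.455 -0.174  0.178] tool mm [-6.  68.  -1.5] norm 68.3
[ 2.27088069 -0.19739    -0.22537095]
[[0.01, 0.154], [0.018, 0.156], [0.021, 0.163], [0.024, 0.162], [0.026, 0.164], [0.029, 0.166], [0.032, 0.17], [0.035, 0.169], [0.038, 0.169], [0.04, 0.168], [0.043, 0.171], [0.045, 0.171], [0.049, 0.173], [0.051, 0.174], [0.054, 0.174], [0.057, 0.168], [0.06, 0.178], [0.062, 0.179], [0.065, 0.171], [0.067, 0.179]] n 234 slope deg 16.56394830172746 tilt~ 83.43605169827254 U 0.009966401472932625 0.06876758657428286 z 0.15435794773493305 0.18197125410386716
handle U,z 0.17209396064172106 0.06660432031368155 64
[ 0.46695538 -0.11281401  0.20622614] [ 2.45051807  3.37220561 27.38713914] 0.11857944931136355 45.21472156047821 35.5
```

Request:
step_arm(commands=[{"x": 0, "y": 0, "z": 0, "spin": 0, "gripper": 0.74}, {"x": 0, "y": 1, "z": 2, "spin": 0, "gripper": 0.72}, {"x": 0, "y": 4, "z": 1, "spin": 0, "gripper": 0.72}, {"x": 0, "y": 5, "z": 0, "spin": 0, "gripper": 0.72}, {"x": 0, "y": 5, "z": 0, "spin": 0, "gripper": 0.72}, {"x": 0, "y": 5, "z": 0, "spin": 0, "gripper": 0.72}, {"x": 0, "y": 5, "z": 0, "spin": 0, "gripper": 0.72}, {"x": 0, "y": 5, "z": -1, "spin": 0, "gripper": 0.72}, {"x": 0, "y": 5, "z": -1, "spin": 0, "gripper": 0.72}, {"x": 0, "y": 0, "z": 0, "spin": 0, "gripper": 0.72}])

```text
time: 36.5
eef_pos: [0.4604, -0.1464, 0.1861]
tcp_rot: [0.973, -0.038, -0.045, -0.222]
contact_force: [-0.4, -3.7, 22.9]
opening: 0.141
finger_force: 14.0
```

```bash
python3 -c "
from to import *
here(); to(-.374,.1785); print(get_state()['wrist_torque'])
import tilt; tilt.tilt()
"
```

```text
tray x,y,z -0.0043 -0.346 0.1861 F [-0.4 -3.7 22.9] t 36.5 op 0.1410707059344942 13.96124757360667
to [ 0.455 -0.174  0.178] tool mm [-3.1 28.6 -4.9] norm 29.2
[0.85653693 0.43596925 0.0875875 ]
[[0.002, 0.15], [0.011, 0.161], [0.019, 0.165], [0.022, 0.169], [0.025, 0.165], [0.028, 0.171], [0.031, 0.174], [0.033, 0.174], [0.036, 0.172], [0.039, 0.173], [0.041, 0.171], [0.044, 0.18], [0.047, 0.181], [0.05, 0.181], [0.053, 0.187], [0.055, 0.189], [0.058, 0.187], [0.061, 0.189]] n 214 slope deg 30.17977692382699 tilt~ 69.82022307617301 U 0.0019217540467983915 0.06374428821595392 z 0.1496944803067437 0.19444812864931582
handle U,z 0.17976267783216618 0.10419851933745332 64
[ 0.46038564 -0.14629978  0.18615684] [-1.30916739 -2.48155467 23.81078326] 0.14023104490294314 13.984376010484993 36.55
```

Request:
step_arm(commands=[{"x": -1, "y": 9, "z": -4, "spin": 0, "gripper": 0.72}, {"x": 0, "y": 9, "z": -3, "spin": 0, "gripper": 0.72}, {"x": -1, "y": 9, "z": -3, "spin": 0, "gripper": 0.72}, {"x": 0, "y": 9, "z": -3, "spin": 0, "gripper": 0.72}, {"x": 0, "y": 10, "z": -2, "spin": 0, "gripper": 0.72}, {"x": 0, "y": 10, "z": -1, "spin": 0, "gripper": 0.72}, {"x": 0, "y": 11, "z": 0, "spin": 0, "gripper": 0.72}, {"x": 0, "y": 11, "z": 1, "spin": 0, "gripper": 0.72}, {"x": 0, "y": 11, "z": 2, "spin": 0, "gripper": 0.72}, {"x": 0, "y": 11, "z": 2, "spin": 0, "gripper": 0.72}])

```text
time: 37.55
eef_pos: [0.447, -0.2405, 0.1476]
tcp_rot: [0.973, -0.039, -0.048, -0.222]
contact_force: [-0.4, -3.3, 7.2]
opening: 0.142
finger_force: 5.0
```

```bash
python3 -c "
from to import *
here(); to(-.484,.1005); to(-.508,.0405); print(get_state()['wrist_torque'])
import tilt
try: tilt.tilt()
except Exception as e: print(e)
c=grab('top');P,uv,col=cloud(c); w=P[:,:2]-T; U=w@u;V=w@v;col=col.astype(int)
k=(abs(V)<.02)&(U>-.5)&(U<-.12)&(P[:,2]>.006)
for a in np.arange(-.5,-.12,.02):
    q=P[k&(abs(U-a-.01)<.01),2]
    if len(q): print(round(a+.01,2),np.percentile(q,[10,50,90]).round(3))
"
```

```text
tray x,y,z -0.0071 -0.4411 0.1476 F [-0.4 -3.3  7.2] t 37.55 op 0.14183951015891702 4.9960822449065745
to [ 0.443 -0.283  0.1  ] tool mm [ 3.3 59.  23.9] norm 63.8
to [ 0.44  -0.307  0.04 ] tool mm [  8.6 106.4  67.5] norm 126.3
[-0.2368193   0.03308437  0.07570357]
[[0.023, 0.126], [0.029, 0.139], [0.033, 0.139], [0.037, 0.143], [0.04, 0.153], [0.043, 0.147], [0.048, 0.165], [0.051, 0.173], [0.054, 0.173], [0.057, 0.18], [0.184, 0.082], [0.19, 0.084]] n 142 slope deg -24.004216636974064 tilt~ 124.00421663697406 U 0.02333192047224807 0.19264555386112353 z 0.0800930318528521 0.18310667010709625
handle U,z 0.209499288138221 0.16741797510482262 86
[ 0.44644092 -0.24171638  0.14642072] [-1.38704852 -6.62197143  6.95028319] 0.14130431017006173 5.579772361088544 37.6
-0.49 [0.436 0.44  0.443]
-0.47 [0.237 0.435 0.449]
-0.45 [0.2   0.272 0.447]
-0.43 [0.116 0.208 0.409]
-0.41 [0.131 0.148 0.245]
-0.39 [0.057 0.157 0.186]
-0.37 [0.039 0.047 0.191]
-0.35 [0.021 0.028 0.038]
-0.33 [0.014 0.02  0.025]
-0.31 [0.029 0.035 0.043]
-0.29 [0.046 0.053 0.06 ]
-0.27 [0.063 0.069 0.075]
-0.25 [0.08  0.085 0.167]
-0.23 [0.161 0.167 0.171]
-0.17 [0.007 0.007 0.007]
```

Request:
step_arm(commands=[{"x": 0, "y": 12, "z": 3, "spin": 0, "gripper": 0.72}, {"x": 1, "y": 12, "z": 4, "spin": 0, "gripper": 0.72}, {"x": 1, "y": 12, "z": 5, "spin": 0, "gripper": 0.72}, {"x": 1, "y": 12, "z": 5, "spin": 0, "gripper": 0.72}, {"x": 1, "y": 11, "z": 7, "spin": 0, "gripper": 0.72}, {"x": 1, "y": 10, "z": 8, "spin": 0, "gripper": 0.72}, {"x": 1, "y": 10, "z": 9, "spin": 0, "gripper": 0.72}, {"x": 1, "y": 9, "z": 9, "spin": 0, "gripper": 0.72}, {"x": 1, "y": 9, "z": 8, "spin": 0, "gripper": 0.72}, {"x": 1, "y": 7, "z": 7, "spin": 0, "gripper": 0.72}])

```text
time: 38.65
eef_pos: [0.44, -0.3021, 0.0411]
tcp_rot: [0.972, -0.038, -0.05, -0.225]
contact_force: [-0.6, -1.2, -1.8]
opening: 0.141
finger_force: 1.3
```

```bash
python3 -c "
from to import *
here(); to(-.508,.0405); print(get_state()['wrist_torque'])
c=grab('top');P,uv,col=cloud(c); w=P[:,:2]-T; U=w@u;V=w@v;col=col.astype(int)
k=(abs(V)<.02)&(U>-.53)&(U<-.12)&(P[:,2]>.006)
for a in np.arange(-.52,-.12,.02):
    q=P[k&(abs(U-a-.01)<.01),2]
    if len(q): print(round(a+.01,2),np.percentile(q,[10,50,90]).round(3))
"
```

```text
tray x,y,z -0.0072 -0.5031 0.0411 F [-0.6 -1.2 -1.8] t 38.65 op 0.14113759634361783 1.3263906352221966
to [ 0.44  -0.307  0.04 ] tool mm [ 0.4  4.8 -1.7] norm 5.1
[-0.32597891 -0.0532955   0.031723  ]
-0.51 [0.097 0.286 0.358]
-0.49 [0.063 0.139 0.325]
-0.47 [0.04  0.098 0.135]
-0.45 [0.01  0.014 0.025]
-0.43 [0.009 0.013 0.015]
-0.41 [0.008 0.012 0.014]
-0.39 [0.007 0.01  0.014]
-0.37 [0.007 0.01  0.013]
-0.35 [0.007 0.184 0.19 ]
-0.33 [0.008 0.061 0.192]
-0.31 [0.08  0.106 0.112]
-0.27 [0.008 0.008 0.008]
-0.23 [0.006 0.006 0.006]
-0.21 [0.006 0.007 0.007]
-0.19 [0.008 0.008 0.008]
-0.17 [0.007 0.007 0.008]
-0.15 [0.006 0.007 0.007]
```

Request:
step_arm(commands=[{"x": 0, "y": 1, "z": 2, "spin": 0, "gripper": 0.72}, {"x": 0, "y": 1, "z": 1, "spin": 0, "gripper": 0.72}, {"x": 0, "y": 0, "z": 0, "spin": 0, "gripper": 0.5}, {"x": 0, "y": 0, "z": 0, "spin": 0, "gripper": 0.25}, {"x": 0, "y": 0, "z": 0, "spin": 0, "gripper": 0.25}, {"x": 0, "y": 0, "z": 0, "spin": 0, "gripper": 0.25}, {"x": 0, "y": 0, "z": -5, "spin": 0, "gripper": 0.25}, {"x": 0, "y": 0, "z": -10, "spin": 0, "gripper": 0.25}, {"x": 0, "y": 0, "z": -15, "spin": 0, "gripper": 0.25}, {"x": 0, "y": 0, "z": -20, "spin": 0, "gripper": 0.25}])

```text
time: 39.7
eef_pos: [0.4438, -0.3252, 0.0849]
tcp_rot: [0.973, -0.038, -0.049, -0.224]
contact_force: [-0.9, 0.2, -0.3]
opening: 0.375
finger_force: 0.0
```

Request:
step_arm(commands=[{"x": 0, "y": 0, "z": -25, "spin": 0, "gripper": 0.25}, {"x": 0, "y": 0, "z": -30, "spin": 0, "gripper": 0.25}, {"x": 0, "y": 0, "z": -30, "spin": 0, "gripper": 0.25}, {"x": 0, "y": 0, "z": -30, "spin": 0, "gripper": 0.25}, {"x": 0, "y": 0, "z": -30, "spin": 0, "gripper": 0.25}, {"x": 0, "y": 0, "z": -20, "spin": 0, "gripper": 0.25}, {"x": 0, "y": 0, "z": 0, "spin": 0, "gripper": 0.25}, {"x": 0, "y": 0, "z": 0, "spin": 0, "gripper": 0.25}, {"x": 0, "y": 0, "z": 0, "spin": 0, "gripper": 0.25}, {"x": 0, "y": 0, "z": 0, "spin": 0, "gripper": 0.25}])

```text
time: 40.7
eef_pos: [0.4564, -0.3967, 0.2301]
tcp_rot: [0.972, -0.038, -0.05, -0.225]
contact_force: [0.1, 0.1, -0.6]
opening: 0.375
finger_force: 0.0
```

```bash
python3 -c "
from to import *
here()
from lem import lem; c=lem('top')
P,uv,col=cloud(c); g=T+u*(-.39)+v*(-.007)
r=np.hypot(*(P[:,:2]-g).T); rim=P[(r<.1)&(r>.075)&(P[:,2]>.09)&(P[:,2]<.13)]
A=np.c_[rim[:,:2]-g,np.ones(len(rim))]; f=np.linalg.lstsq(A,rim[:,2],rcond=None)[0]; print('rim plane',f,len(rim),rim.mean(0))
fl=P[(r<.05)&(P[:,2]<.03)]; A=np.c_[fl[:,:2]-g,np.ones(len(fl))]; f=np.linalg.lstsq(A,fl[:,2],rcond=None)[0]; print('floor plane',f,len(fl))
from pail import pail; pail(c,g)"
```

```text
tray x,y,z 0.0196 -0.5953 0.2301 F [ 0.1  0.1 -0.6] t 40.7 op 0.37527067319352037 0.0
top yellow 32 [ 0.839 -0.614  0.178] ztop 0.184 ext [0.026 0.023 0.016] tray [ 0.422 -0.768]
top yellow 85 [ 0.842 -0.852  0.03 ] ztop 0.056 ext [0.018 0.07  0.042] tray [ 0.454 -1.004]
top yellow 156 [0.586 0.265 0.052] ztop 0.064 ext [0.058 0.047 0.027] tray [0.074 0.076]
top yellow 183 [0.571 0.135 0.056] ztop 0.067 ext [0.058 0.048 0.034] tray [ 0.073 -0.054]
top yellow 468 [0.415 0.514 0.076] ztop 1.41 ext [0.128 0.544 1.346] tray [-0.125  0.306]
rim plane [-0.02180817  0.02245255  0.10660179] 289 [ 0.48391454 -0.19941251  0.10570823]
floor plane [0.00540926 0.00217334 0.00371762] 450
rim ctr [ 0.46259157 -0.18873749  0.08296639] 211
handle [ 0.46679148 -0.14493241] [-0.99470721  0.10275   ] 174.1024499326716 0.08426540506743478 ztop 0.18860885430853122
bar [ 0.45278344 -0.29884905] [-0.99479633  0.10188357] 174.15235500073814 0.0895184918991526 z [0.03629734 0.04102072 0.04641368] dist 0.11054752225969817 dir(-x) -95.09015700041296 92
```

```bash
python3 -c "
from plant import *
print(sign_off())"
```

```text
the job is handed in; nothing more can be done
None
```

I handed the job in at about 41 s: both lemons are at rest in the tray and the empty pail stands upright on the worktop about 0.39 m from the tray's centre, clear of it; I did not re-measure the bystanders at the end, and sign-off returned no verdict.

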